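Pack the overhaul kit

TASK

Pack the overhaul kit: lay each loose aluminium cover plate in a seat of its own in the grey rack and press it fully home, so that it sits level and flush with the rails. Take the lid off the blue bin, carry the steel tray there and tip it so that all the square nuts slide off into the bin, set the empty tray back flat on the middle of its black mat, and put the lid back on the bin so that it sits level. Leave the other tools and containers where they are.

Things in the scene. Friction and masses are not known exactly. Their poses are not given: they have to be found in the camera images.
- plate0: flat aluminium cover plate, one of up to three alike (one may be absent), 80 x 46 x 8 mm, about 0.1 kg, lying flat on the bench at the start. Origin: centre of the underside; x along the 80 mm length, y along the 46 mm width, z up. Both ways round fit.
- plate1: flat aluminium cover plate, one of up to three alike (one may be absent), 80 x 46 x 8 mm, about 0.1 kg, lying flat on the bench at the start. Origin: centre of the underside; x along the 80 mm length, y along the 46 mm width, z up. Both ways round fit.
- plate2: flat aluminium cover plate, one of up to three alike (one may be absent), 80 x 46 x 8 mm, about 0.1 kg, lying flat on the bench at the start. Origin: centre of the underside; x along the 80 mm length, y along the 46 mm width, z up. Both ways round fit.
- rack: grey plastic kit rack, fixed, 112 (x) x 250 (y) mm, deck 20 mm up. Origin: centre of underside. Three seats 80 mm apart along y, each 85 (x) x 51 (y) mm, for a plate lengthwise along x (2.5 mm play each side), bounded by rails at its ends and blocks at its corners, 8 mm high above the deck. The middle 53 mm of the long sides is open: finger notches, 34 mm wide between seats.
- seat0 (a point): centre of seat 0 on the deck; x along the seat (85 mm), y across. In it a black pad, 60 x 32 mm, stands 5 mm proud of the deck. A plate laid on it is level but 5 mm above flush. Pushed with more than 8 N, the pad moves straight down till level with the deck and stays there; the plate then lies on the deck, its top level with the rails.
- seat1 (a point): centre of seat 1 on the deck; x along the seat (85 mm), y across. In it a black pad, 60 x 32 mm, stands 5 mm proud of the deck. A plate laid on it is level but 5 mm above flush. Pushed with more than 8 N, the pad moves straight down till level with the deck and stays there; the plate then lies on the deck, its top level with the rails.
- seat2 (a point): centre of seat 2 on the deck; x along the seat (85 mm), y across. In it a black pad, 60 x 32 mm, stands 5 mm proud of the deck. A plate laid on it is level but 5 mm above flush. Pushed with more than 8 N, the pad moves straight down till level with the deck and stays there; the plate then lies on the deck, its top level with the rails.
- bin: open blue plastic bin, fixed, 150 x 150 mm, 60 mm high, walls and floor 4 mm. Origin: centre of its underside, axes along its sides.
- lid: grey plastic lid of the bin, on the bin at the start, 0.2 kg. Origin: centre of the underside of its plug. Plug 130 x 130 x 6 mm, which drops into the bin (6 mm play each side); above it a flange 154 x 154 x 4 mm that rests on the rim (origin then 54 mm above the bin's underside); on top a grip bar along y, 12 (x) x 60 (y) mm, from 10 to 38 mm above the origin.
- mat: black rubber mat fixed to the bench, 150 mm (x) x 120 mm (y), 2 mm thick, the tray's place. Origin: centre of its underside.
- tray: polished, slippery steel tray, 0.27 kg. Origin: centre of underside; floor 100 (x) x 80 (y) mm, 3 mm thick; walls 22 mm high on both sides and at the +x end; open at the -x end, where nuts slide off (from about 20 degrees of tilt). A 12 x 12 mm carrying bar crosses it along y above the origin, between two uprights; bar centre 66 mm above the underside.
- nut0: dark steel square nut, one of up to five alike (some may be absent), 20 x 20 x 12 mm, 30 g, loose in the tray at the start. Origin: centre of the underside; z along its 12 mm thickness.
- nut1: dark steel square nut, one of up to five alike (some may be absent), 20 x 20 x 12 mm, 30 g, loose in the tray at the start. Origin: centre of the underside; z along its 12 mm thickness.
- nut2: dark steel square nut, one of up to five alike (some may be absent), 20 x 20 x 12 mm, 30 g, loose in the tray at the start. Origin: centre of the underside; z along its 12 mm thickness.
- nut3: dark steel square nut, one of up to five alike (some may be absent), 20 x 20 x 12 mm, 30 g, loose in the tray at the start. Origin: centre of the underside; z along its 12 mm thickness.
- nut4: dark steel square nut, one of up to five alike (some may be absent), 20 x 20 x 12 mm, 30 g, loose in the tray at the start. Origin: centre of the underside; z along its 12 mm thickness.
- screwdriver: screwdriver lying on the bench; not part of the job, leave it alone
- wrench: open-ended wrench lying on the bench; not part of the job, leave it alone
- jar: small closed jar, 52 mm across, 50 mm high, standing; not part of the job, leave it alone
- socket: steel socket, 26 mm across, 35 mm high, standing; not part of the job, leave it alone
Things that resemble listed ones, but are neither listed nor needed, are in the scene too. Leave any purple look-alike of the lid alone.

How it is judged:
By the outcome, as a careful person would: the job done as asked, in the order asked, and still so for the second after the job is handed in, with the robot touching nothing.
Of plate0, plate1, plate2 only 2 to 3 are there at a start; the rules pass over those that are not, and their reading is None.
Of nut0, nut1, nut2, nut3, nut4 only 3 to 5 are there at a start; the rules pass over those that are not, and their reading is None.
At some moment in a run one of plate0, plate1, plate2 may be knocked a few centimetres aside while the robot is not near it.
It also fails if it takes over 210 s, if anything falls off the work surface, if the arm or the gripper's body presses on something with over 40 N, if the wrist force passes 120 N, or if a joint passes its speed limit or range.

ROBOT

A 6-joint arm with a two-finger parallel gripper is mounted at the origin on the work surface. World frame = base frame: x ahead of the robot, y to its left, z up, the work surface at z = 0. Lengths are in mm, angles in rad, forces in N, time in s.
With the tool pointing down it reaches from about 275 to 750 mm from the base axis. Payload 10.2 kg.
Tool frame: the origin (TCP) lies midway between the tips of the shut fingers; the grasp point (between the pads) lies 19 mm behind it; y points along the fingers, z is the direction in which the jaws open and shut, and the axes are right-handed (so a half turn about y gives the same grasp; the last joint's range is limited). The gripper opens to 85 mm and grips with 20 to 120 N. Pads are 22 mm wide; open, the fingers measure 114 mm over their backs; the gripper's body (76 mm by 85 mm) begins 54 mm behind the grasp point. The pads swing forward as they close: fully open they stand 13 mm farther back than shut.
Start: joints at [-0.223, 0.313, 1.498, -0, 1.331, -0.223], TCP at [525.006, -0.013, 231.294] pointing down, gripper open.
Joint ranges: [-2.94, 2.94], [-0.97, 2.17], [0.19, 2.56], [-1.23, 4.37], [0.02, 3.11], [-2.88, 2.88]. Speed limits (rad/s): [2.39, 2.39, 3.01, 3.14, 3.14, 3.14].

INTERFACE

Orientations are given as a unit quaternion [w, x, y, z].
In Python, from rig import ctrl gives the robot as it stands.
- The arm moves only by the shell command python3 -m inch 'ROWS' [OPENING] [FORCE]. ROWS is JSON, one flat list of numbers, 6 for each row, row after row: the shift along the tool's x, y, z in cm, then the turn, a rotation vector about the tool's x, y, z in rad. A call has 1 to 8 rows; each row is the pose to reach, as a shift and turn from the pose commanded when the call began, along the tool's axes at that moment; what a row does not reach only later rows make up. A row lasts 1/12 s, in which the tool goes at most 41.7 mm and 7.16 degrees, less where a joint would pass 70% of its speed; a pose out of reach is approached as far as the arm can. A call with a gripper value outside its range is refused whole. OPENING is the gripper command: -1 is fully open, 1 is shut, values between are in proportion, set as the call begins (- or left out, the last holds). The fingers move at their own pace and stop on an object; FORCE is the grip in N (left out, the last holds). Time passes only in rows, so rows that repeat a pose let the fingers close. It gives the time, the measured TCP pose, the force and the opening at its end, in the units of the state.
- ctrl.sense(): the state, without advancing time (a new reading comes with each control period).
- ctrl.capture(name): name is "scene" or "side" or "wrist"; returns the picture (400x640x3 uint8, red, green, blue); there is no depth.
- ctrl.get_calibration(name): a dict with "fx", "fy", "cx", "cy" (pixels), "world_to_cam" (4x4, takes a point from world to camera coordinates). Camera axes: x right, y down, z forward; pixel columns grow to the right and rows downward; lengths in mm; the calibration is good to about 2 mm. A picture is of the moment at which its call begins: read the wrist's pose just before it. get_calibration takes no time and is no camera call; for the wrist camera it gives the pose at the moment of the call.
- ctrl.finish_job(): hands the job in, once; it reports no verdict.
Trained networks look in the newest picture that a camera, given by its name, has taken for a name from the list of things; names that differ only in an ending like _2 or _b are one class to them, and where a whole thing is asked for, a point or a joint stands for the part that bears it (a point fixed in the world has none). Each returns a list of dicts, best first, with "score" (0 to 1); they miss things now and then, are a little off and sometimes report something else, mostly with a low value. They report only what shows in the picture. A call takes as long as a camera call. They do not tell look-alikes from the thing itself.
- ctrl.search_frame(thing, camera): "uv" ([column, row] in pixels, amid what is visible of it).
The state is a dict: "time_s": time; "joints": joint angles; "dq": joint speeds; "tau": joint torques, N m; "eef_pos": TCP position; "ee_rot": TCP orientation; "force": force on the tool from outside, world axes, zero at the start; "wrist_torque": the same for the moment, N m; "grip_width": opening from 0.0 (shut) to 1.0 (fully open).
Only numpy, scipy, OpenCV 4.12 (cv2) and the standard library are available. Lean on these libraries where they do the work, as an engineer would, in place of code of your own. Each camera call takes 0.05 s, during which the arm holds its last target.

## Working session

There is one attempt and no reset: what is moved stays moved. The work goes in short steps, Python scripts to look and compute and a shell command to move; the robot and the scene stay as the last step left them, time stands still between calls to the robot, and variables do not carry over. Pictures are saved under pics/ and viewed, and the job is handed in when it is done.

```bash
ls -la; mkdir -p pics; python3 - <<'E'
from rig import ctrl
import cv2
s=ctrl.sense();print(s)
for n in ["scene","side","wrist"]:
    im=ctrl.capture(n);cv2.imwrite(f"pics/{n}0.png",im[:,:,::-1])
    c=ctrl.get_calibration(n);print(n,c)
E
```

```text
total 12
drwxr-xr-x  3 agent agent 4096 Dec  7 08:59 .
drwxr-xr-x 23 root  root  4096 Dec  7 08:59 ..
drwxr-xr-x  2 agent agent 4096 Dec  7 08:59 pics
{'time_s': 0.0, 'joints': array([-2.23418279e-01,  3.13441297e-01,  1.49842786e+00, -1.33724717e-05,
        1.33102169e+00, -2.23425607e-01]), 'dq': array([-0.0007262 , -0.00056781,  0.0006414 ,  0.00152395, -0.00033319,
        0.00112157]), 'tau': array([-5.78409599e-04, -4.12261176e+01, -2.59742296e+01, -3.58453699e-04,
        4.11797926e-03, -1.23038126e-05]), 'eef_pos': array([5.24740132e+02, 3.38815910e-02, 2.30743008e+02]), 'ee_rot': array([ 0.49975406, -0.50025098,  0.50038321, -0.49961132]), 'force': array([ 0.60843355,  0.17984713, -0.33482178]), 'wrist_torque': array([0.00132846, 0.02347455, 0.01319784]), 'grip_width': 1.0007333474691393}
scene {'fx': 449.60279797015846, 'fy': 449.60279797015846, 'cx': 310.90857763388334, 'cy': 195.63844531016053, 'world_to_cam': array([[-3.06123577e-01,  9.51968500e-01, -6.65811331e-03,
         6.59366388e+01],
       [ 8.04759693e-01,  2.55036831e-01, -5.36020570e-01,
        -3.5834230
[... 407 characters left out ...]
-01, -5.03922540e-01, -8.53197544e-01,
         1.50631543e+02],
       [ 2.46471717e-01,  8.16945939e-01, -5.21393350e-01,
         9.12534235e+02],
       [ 0.00000000e+00,  0.00000000e+00,  0.00000000e+00,
         1.00000000e+00]])}
wrist {'fx': 343.853979137657, 'fy': 343.853979137657, 'cx': 322.15491167470367, 'cy': 198.9601091470639, 'world_to_cam': array([[ 9.99999822e-01, -5.26634506e-04, -2.81706844e-04,
        -5.24693166e+02],
       [-4.10755669e-04, -9.48850647e-01,  3.15725009e-01,
        -4.04575917e+01],
       [-4.33569405e-04, -3.15724837e-01, -9.48850694e-01,
         3.80863637e+02],
       [ 0.00000000e+00,  0.00000000e+00,  0.00000000e+00,
         1.00000000e+00]])}
```

View pics/scene0.png

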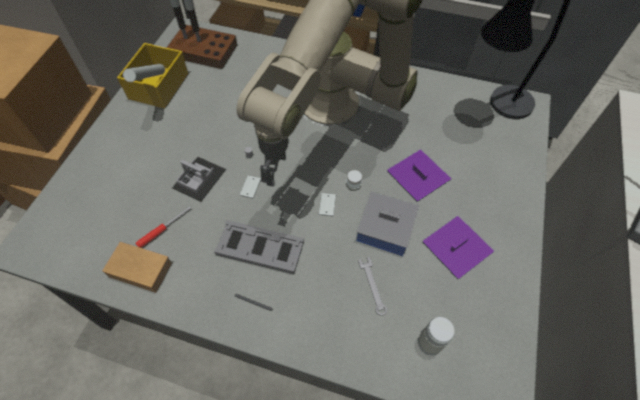

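View pics/side0.png

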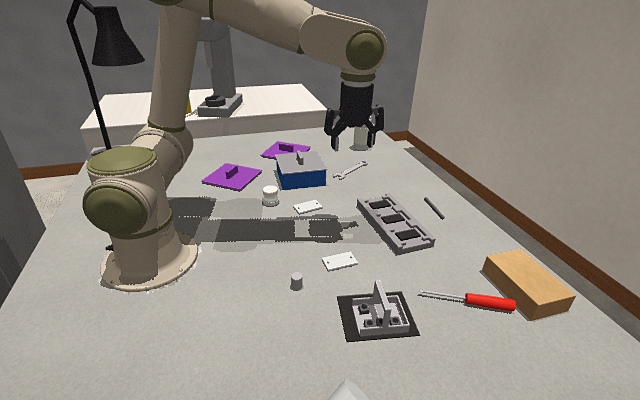

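View pics/wrist0.png

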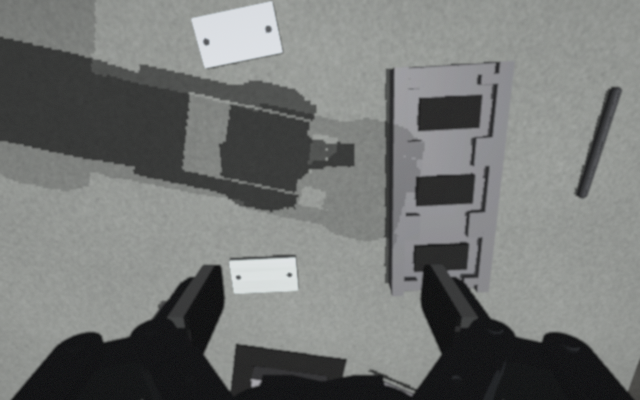

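```bash
cat > h.py <<'E'
from rig import ctrl
import numpy as np, cv2
from scipy.spatial.transform import Rotation as R
np.set_printoptions(precision=2,suppress=True)
def pose():
    s=ctrl.sense();q=s['ee_rot'];return s['eef_pos'],R.from_quat([q[1],q[2],q[3],q[0]]),s
def snap(n,f):
    c=ctrl.get_calibration(n);im=ctrl.capture(n);cv2.imwrite(f"pics/{f}.png",im[:,:,::-1]);return im,c
def ray(c,uv):
    M=c['world_to_cam'];d=np.array([(uv[0]-c['cx'])/c['fx'],(uv[1]-c['cy'])/c['fy'],1.])
    return -M[:3,:3].T@M[:3,3], M[:3,:3].T@d
def w(c,uv,z=0.):
    o,d=ray(c,uv);return o+d*(z-o[2])/d[2]
def px(c,p):
    M=c['world_to_cam'];q=M[:3,:3]@np.asarray(p,float)+M[:3,3];return np.array([c['fx']*q[0]/q[2]+c['cx'],c['fy']*q[1]/q[2]+c['cy']])
def down(yaw):
    # jaw axis (tool z) at angle yaw (deg) from world x, tool y down
    a=np.radians(yaw);z=np.array([np.cos(a),np.sin(a),0]);y=np.array([0,0,-1.]);x=np.cross(y,z)
    return R.from_matrix(np.stack([x,y,z],1))
def go(p,yaw=None,rot=None):
    """shift (cm) & rotvec in tool axes to reach TCP p with jaw yaw (deg)"""
    P,Q,s=pose();T=rot if rot is not None else (down(yaw) if yaw is not None else Q)
    sh=Q.inv().apply(np.asarray(p)-P)/10;rv=(Q.inv()*T).as_rotvec()
    print('to',p,'shift cm',sh.round(2),'rotvec',rv.round(3),'deg',np.degrees(np.linalg.norm(rv)).round(1),'dist mm',np.linalg.norm(np.asarray(p)-P).round(1))
def st():
    P,Q,s=pose();m=Q.as_matrix();print('t %.2f'%s['time_s'],'TCP',P,'F',s['force'],'grip %.3f'%s['grip_width'],'yaw %.1f'%np.degrees(np.arctan2(m[1,2],m[0,2])),'tooly',m[:,1],'J',s['joints'])
E
python3 - <<'E'
from h import *
st()
cams={n:ctrl.get_calibration(n) for n in ['scene','side','wrist']}
print({n:-c['world_to_cam'][:3,:3].T@c['world_to_cam'][:3,3] for n,c in cams.items()})
for t in ['plate0','rack','seat0','bin','lid','mat','tray','nut0','jar','socket']:
  for n in ['scene','side','wrist']:
    for d in ctrl.search_frame(t,n):
      print(t,n,np.round(d['uv'],0),round(d['score'],2),w(cams[n],d['uv'],0).round(0))
E
```

```text
t 0.15 TCP [524.81   0.04 230.87] F [-0.58  0.4   0.66] grip 1.000 yaw 0.0 tooly [-0.  0. -1.] J [-0.22  0.31  1.5  -0.    1.33 -0.22]
{'scene': array([1178.58,  318.49, 1252.49]), 'side': array([ 194.57, -786.24,  610.23]), 'wrist': array([524.84,  81.58, 374.01])}
plate0 scene [327. 204.] 0.65 [439. 127.   0.]
plate0 scene [251. 185.] 0.57 [ 444. -136.    0.]
plate0 side [307. 205.] 0.64 [444. 142.   0.]
plate0 side [339. 259.] 0.63 [ 456. -129.    0.]
plate0 wrist [261. 276.] 0.94 [ 449. -143.    0.]
plate0 wrist [236.  34.] 0.73 [440. 129.   0.]
rack scene [262. 247.] 0.77 [649. -20.   0.]
rack side [394. 225.] 0.65 [658. -30.   0.]
rack wrist [450. 165.] 0.9 [666.  -3.   0.]
seat0 scene [259. 246.] 0.98 [648. -30.   0.]
seat0 scene [196. 177.] 0.3 [ 472. -329.    0.]
seat0 side [394. 226.] 0.91 [658. -32.   0.]
seat0 wrist [445. 167.] 0.79 [661.  -5.   0.]
bin scene [381. 247.] 0.95 [536. 330.   0.]
bin side [301. 176.] 0.6 [474. 337.   0.]
bin side [394. 224.] 0.27 [664. -24.   0.]
bin side [394. 322.] 0.2 [ 501. -344.    0.]
lid scene [457. 245.] 0.97 [460. 550.   0.]
lid scen
[... 533 characters left out ...]
.]
tray side [376. 311.] 0.92 [ 477. -308.    0.]
tray wrist [273. 372.] 0.59 [ 456. -295.    0.]
nut0 scene [189. 175.] 0.46 [ 471. -355.    0.]
nut0 scene [327. 205.] 0.4 [444. 129.   0.]
nut0 scene [186. 179.] 0.37 [ 489. -358.   -0.]
nut0 side [354. 322.] 0.69 [ 421. -322.    0.]
nut0 side [370. 324.] 0.67 [ 450. -336.    0.]
nut0 side [365. 305.] 0.57 [ 460. -287.    0.]
nut0 side [394. 321.] 0.55 [ 503. -343.    0.]
nut0 wrist [446. 166.] 0.2 [663.  -5.   0.]
jar scene [351. 186.] 0.55 [347. 184.   0.]
jar scene [207. 187.] 0.43 [ 497. -275.    0.]
jar side [272. 195.] 0.86 [349. 227.   0.]
socket scene [247. 150.] 0.4 [ 311. -205.    0.]
socket side [296. 284.] 0.7 [ 330. -185.    0.]
```

```bash
cat >> h.py <<'E'
def plates(im,c,z=8.,thr=165):
    out=[]
    hsv=cv2.cvtColor(im,cv2.COLOR_RGB2HSV)
    m=((im.min(2)>thr)&(hsv[...,1]<40)).astype(np.uint8)
    m=cv2.morphologyEx(m,cv2.MORPH_CLOSE,np.ones((5,5)))
    cs,_=cv2.findContours(m,cv2.RETR_EXTERNAL,cv2.CHAIN_APPROX_NONE)
    for k in cs:
        if cv2.contourArea(k)<300: continue
        W=np.array([w(c,p[0],z)[:2] for p in k],np.float32)
        r=cv2.minAreaRect(W);(cx,cy),(a,b),g=r
        if a<b: a,b,g=b,a,g+90
        g=(g+90)%180-90
        x,y,ww,hh=cv2.boundingRect(k)
        print('blob c=(%.1f,%.1f) L=%.1f W=%.1f ang=%.1f'%(cx,cy,a,b,g),'px',(x+ww//2,y+hh//2),(ww,hh))
E
python3 - <<'E'
from h import *
c=ctrl.get_calibration('wrist');im=cv2.imread('pics/wrist0.png')[:,:,::-1]
plates(im,c)
c=ctrl.get_calibration('scene');im=cv2.imread('pics/scene0.png')[:,:,::-1]
plates(im,c)
# rack pads dark: seat centers in wrist, z=25
c=ctrl.get_calibration('wrist');im=cv2.imread('pics/wrist0.png')
g=im.max(2)[50:300,390:520];m=(g<70).astype(np.uint8)
n,l,s,ce=cv2.connectedComponentsWithStats(m)
for i in range(1,n):
    if s[i,4]>600: print(s[i],ce[i]+[390,50],w(c,ce[i]+[390,50],25))
E
```

```text
blob c=(454.0,-139.1) L=81.0 W=47.7 ang=2.8 px (264, 276) (70, 37)
blob c=(442.4,127.8) L=80.8 W=47.6 ang=10.6 px (236, 34) (91, 69)
blob c=(733.0,545.1) L=63.1 W=63.1 ang=-31.4 px (442, 329) (24, 24)
blob c=(526.5,1052.2) L=464.8 W=25.4 ang=-2.9 px (635, 321) (10, 158)
blob c=(-75.1,1065.5) L=623.8 W=67.5 ang=-3.5 px (630, 158) (20, 137)
[  28   46   63   34 1910] [448.95 112.47] [650.44  55.24  25.  ]
[  26  124   58   31 1592] [444.26 189.46] [654.68 -24.24  25.  ]
[  24  189   67   61 2689] [443.29 270.51] [ 664.44 -121.68   25.  ]
```

```bash
python3 - <<'E'
from h import *
go([454,-139,120],92.8)
E
```

```text
to [454, -139, 120] shift cm [13.9  11.13 -7.1 ] rotvec [ 0.   -1.62  0.  ] deg 92.8 dist mm 191.7
```

```bash
python3 -m inch '[13.9,6,-7.1,0,-0.8,0, 13.9,6,-7.1,0,-0.8,0, 13.9,6,-7.1,0,-0.8,0, 13.9,6,-7.1,0,-0.8,0, 13.9,11,-7.1,0,-1.62,0, 13.9,11,-7.1,0,-1.62,0, 13.9,11,-7.1,0,-1.62,0, 13.9,11,-7.1,0,-1.62,0]' -0.35 40; python3 -c "
from h import *
st()"
```

```text
time_s: 2.32
eef_pos: [453.3, -139.2, 120.3]
ee_rot: [0.674, -0.673, 0.216, -0.214]
force: [-0.9, 0.5, 0.6]
grip_width: 0.673
t 2.32 TCP [ 453.33 -139.24  120.26] F [-0.89  0.49  0.63] grip 0.673 yaw 54.6 tooly [-0.  0. -1.] J [-0.55  0.33  1.79  0.    1.02 -1.5 ]
```

```bash
python3 -m inch '[0,0,0,0,-0.667,0, 0,0,0,0,-0.667,0, 0,0,0,0,-0.667,0, 0,0,0,0,-0.667,0, 0,0,0,0,-0.667,0, 0,0,0,0,-0.667,0, 0,0,0,0,-0.667,0]'; python3 -c "
from h import *
st()
im,c=snap('wrist','w1');plates(im,c)
go([454,-139,0],92.8)"
```

```text
time_s: 2.9
eef_pos: [454.1, -139.1, 121.4]
ee_rot: [-0.707, 0.707, 0.016, -0.016]
force: [-0.0, 0.7, -0.1]
grip_width: 0.675
t 2.90 TCP [ 454.06 -139.05  121.37] F [-0.03  0.74 -0.13] grip 0.675 yaw 92.6 tooly [ 0. -0. -1.] J [-0.54  0.33  1.79  0.    1.02 -2.16]
blob c=(553.2,-173.0) L=56.5 W=34.0 ang=-5.4 px (277, 299) (40, 58)
blob c=(513.2,-353.4) L=97.9 W=41.6 ang=82.1 px (60, 259) (121, 46)
blob c=(499.4,53.0) L=62.6 W=23.6 ang=-11.0 px (554, 255) (38, 70)
blob c=(492.3,-328.9) L=28.1 W=16.7 ang=-87.4 px (84, 229) (37, 20)
blob c=(471.0,-136.8) L=46.4 W=45.2 ang=-87.4 px (323, 214) (59, 54)
blob c=(451.4,106.0) L=73.5 W=10.2 ang=18.8 px (633, 201) (14, 87)
blob c=(443.5,-324.0) L=68.5 W=45.1 ang=74.4 px (83, 173) (95, 73)
blob c=(467.2,-10.5) L=162.5 W=109.4 ang=-16.0 px (490, 207) (151, 194)
blob c=(475.7,-226.5) L=205.5 W=51.9 ang=-9.6 px (207, 198) (76, 236)
blob c=(330.6,-197.0) L=27.2 W=16.1 ang=-87.4 px (243, 14) (42, 28)
to [454, -139, 0] shift cm [-0.01 12.13  0.01] rotvec [ 0.   -0.01  0.  ] deg 0.4 dist mm 121.3
```

View pics/w1.png

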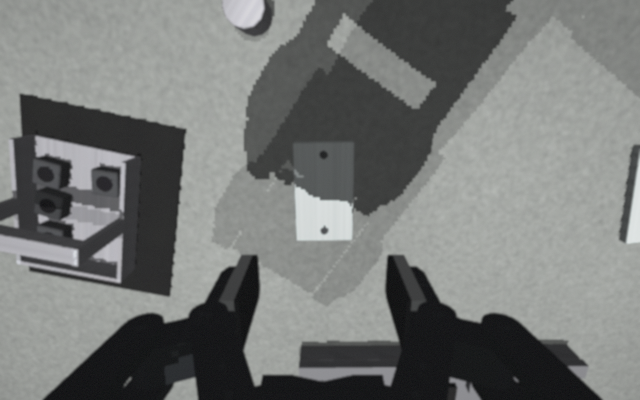

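```bash
python3 - <<'E'
from h import *
c=ctrl.get_calibration('wrist')
P=[w(c,u,8)[:2] for u in [(293,142),(354,142),(352.5,240),(297,241),(323.5,155.5),(324.5,230.5)]]
print(np.array(P),np.mean(P[:4],0),np.mean(P[4:],0))
E
```

```text
[[ 414.54 -162.11]
 [ 412.61 -116.71]
 [ 492.59 -112.22]
 [ 495.43 -157.58]
 [ 423.74 -138.96]
 [ 485.13 -135.49]] [ 453.79 -137.15] [ 454.43 -137.23]
```

```bash
python3 -m inch '[0,9.6,0.19,0,-0.01,0, 0,9.6,0.19,0,-0.01,0, 0,9.6,0.19,0,-0.01,0, 0,9.6,0.19,0,-0.01,0, 0,11.0,0.19,0,-0.01,0, 0,11.6,0.19,0,-0.01,0, 0,11.6,0.19,0,-0.01,0]'; python3 -c "
from h import *
st()
im,c=snap('wrist','w2')
print(px(c,[454,-137.2,8]))"
```

```text
time_s: 3.53
eef_pos: [453.9, -137.2, 5.3]
ee_rot: [0.707, -0.707, -0.019, 0.019]
force: [0.1, -0.9, 1.1]
grip_width: 0.678
t 3.53 TCP [ 453.92 -137.15    5.34] F [ 0.09 -0.89  1.11] grip 0.678 yaw 93.0 tooly [-0.  0. -1.] J [-0.54  0.53  1.88 -0.    0.74 -2.17]
[320.93 269.55]
```

View pics/w2.png

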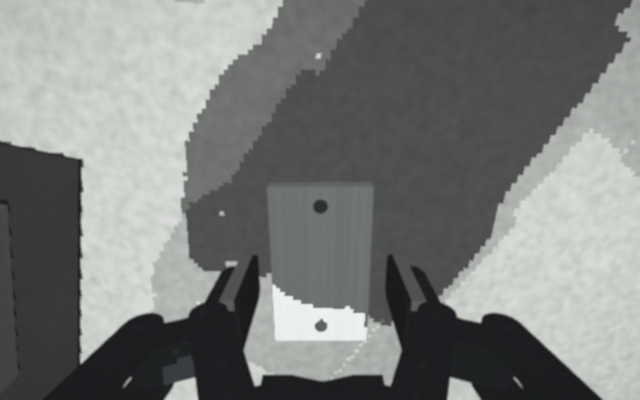

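```bash
python3 -m inch '[0,0.5,0,0,0,0, 0,0.5,0,0,0,0]'; python3 -m inch '[0,0,0,0,0,0, 0,0,0,0,0,0, 0,0,0,0,0,0, 0,0,0,0,0,0, 0,0,0,0,0,0]' 1 40; python3 -c "
from h import *
st()"
```

```text
time_s: 3.75
eef_pos: [454.1, -137.2, 0.5]
ee_rot: [-0.707, 0.707, 0.019, -0.019]
force: [-0.2, 0.8, -0.3]
grip_width: 0.673
time_s: 4.17
eef_pos: [454.1, -137.2, 1.0]
ee_rot: [-0.707, 0.707, 0.019, -0.019]
force: [-1.6, 0.8, 4.7]
grip_width: 0.522
t 4.17 TCP [ 454.1 -137.2    1. ] F [-1.63  0.8   4.7 ] grip 0.522 yaw 93.1 tooly [ 0. -0. -1.] J [-0.54  0.54  1.88 -0.    0.73 -2.17]
```

```bash
python3 -m inch '[0,-2,0,0,0,0, 0,-5,0,0,0,0, 0,-8,0,0,0,0, 0,-8,0,0,0,0]'; python3 -c "
from h import *
st()
im,c=snap('wrist','w3');snap('side','s3');go([659,-104,110],93.05)"
```

```text
time_s: 4.5
eef_pos: [456.2, -138.4, 85.3]
ee_rot: [-0.705, 0.709, 0.022, -0.016]
force: [-0.0, -0.1, 0.3]
grip_width: 0.516
t 4.50 TCP [ 456.23 -138.36   85.28] F [-0.04 -0.1   0.26] grip 0.516 yaw 93.1 tooly [ 0.01 -0.   -1.  ] J [-0.54  0.38  1.83  0.    0.92 -2.17]
to [659, -104, 110] shift cm [20.63 -2.86  2.22] rotvec [0. 0. 0.] deg 0.1 dist mm 209.4
```

View pics/w3.png

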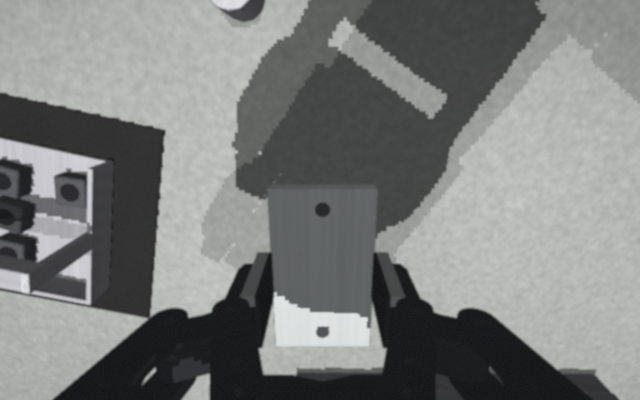

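```bash
python3 -m inch '[5,-4.5,1,0,0,0, 10,-4.5,1,0,0,0, 14,-4.5,1.5,0,0,0, 18,-4.5,2,0,0,0, 22,-4.5,2,0,0,0, 25.5,-4.5,2.0,0,0,0, 25.5,-4.5,2.0,0,0,0, 25.5,-4.5,2.0,0,0,0]'; python3 -c "
from h import *
st()
im,c=snap('wrist','w4')
g=im.max(2);m=(g<60).astype(np.uint8)
n,l,s,ce=cv2.connectedComponentsWithStats(m)
for i in range(1,n):
    if 800<s[i,4]<20000: print(s[i],ce[i],w(c,ce[i],25))
"
```

```text
time_s: 5.27
eef_pos: [709.2, -102.5, 121.6]
ee_rot: [0.707, -0.706, -0.019, 0.02]
force: [-1.7, -0.6, -1.6]
grip_width: 0.523
t 5.27 TCP [ 709.23 -102.45  121.58] F [-1.67 -0.55 -1.64] grip 0.523 yaw 93.2 tooly [-0.  0. -1.] J [-0.31  0.84  0.94  0.    1.37 -1.93]
[ 298   86   50   91 4347] [322.44 129.82] [ 657.58 -104.58   25.  ]
[ 409   86   57   89 4126] [436.5  130.03] [653.43 -26.1   25.  ]
[ 521   87   65   87 4115] [552.49 129.95] [649.    53.69  25.  ]
```

View pics/w4.png

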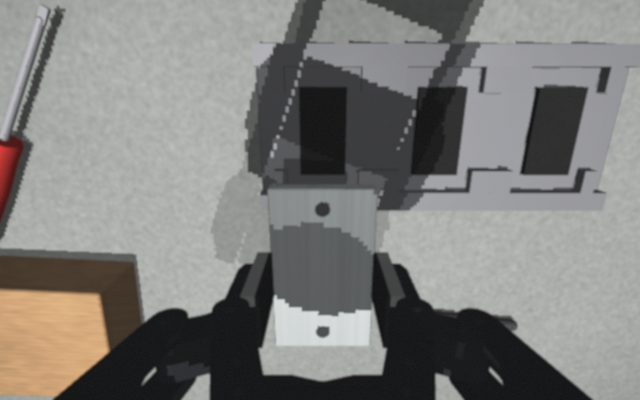

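```bash
python3 -c "
from h import *
c=ctrl.get_calibration('wrist');P,Q,s=pose()
a=w(c,(322.5,209.5),P[2]+7);b=w(c,(322.5,331.5),P[2]+7);print(P,a,b,(a+b)/2,np.linalg.norm(a-b))
go([658.2,-104.5,60],93.1);go([658.2,-104.5,26],93.1)
"
```

```text
[ 707.64 -102.85  121.96] [ 676.65 -103.87  128.96] [ 738.54 -100.48  128.96] [ 707.59 -102.18  128.96] 61.98609143248246
to [658.2, -104.5, 60] shift cm [-4.92  6.21  0.1 ] rotvec [-0.  0. -0.] deg 0.2 dist mm 79.3
to [658.2, -104.5, 26] shift cm [-4.91  9.61  0.09] rotvec [-0.  0. -0.] deg 0.2 dist mm 108.0
```

```bash
python3 -m inch '[-3.5,1,0.05,0,0,0, -4.92,4,0.05,0,0,0, -4.92,7,0.05,0,0,0, -4.92,8.7,0.05,0,0,0, -4.92,8.7,0.05,0,0,0, -4.92,8.7,0.05,0,0,0]'; python3 -c "
from h import *
st()
snap('wrist','w5');im,c=snap('side','s5');u=px(c,[655,-60,25]).astype(int);print(u)
cv2.imwrite('pics/s5c.png',cv2.resize(im[u[1]-60:u[1]+60,u[0]-80:u[0]+80,::-1],None,fx=4,fy=4,interpolation=cv2.INTER_CUBIC))"
```

```text
time_s: 5.82
eef_pos: [657.2, -105.6, 37.8]
ee_rot: [0.707, -0.707, -0.018, 0.02]
force: [-0.6, 0.3, -0.3]
grip_width: 0.514
t 5.82 TCP [ 657.2  -105.61   37.77] F [-0.62  0.32 -0.31] grip 0.514 yaw 93.1 tooly [-0.  0. -1.] J [-0.33  0.81  1.22 -0.    1.11 -1.96]
[398 224]
```

View pics/w5.png

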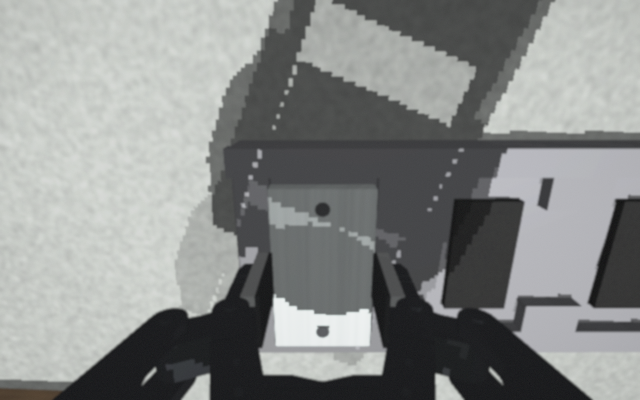

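View pics/s5c.png

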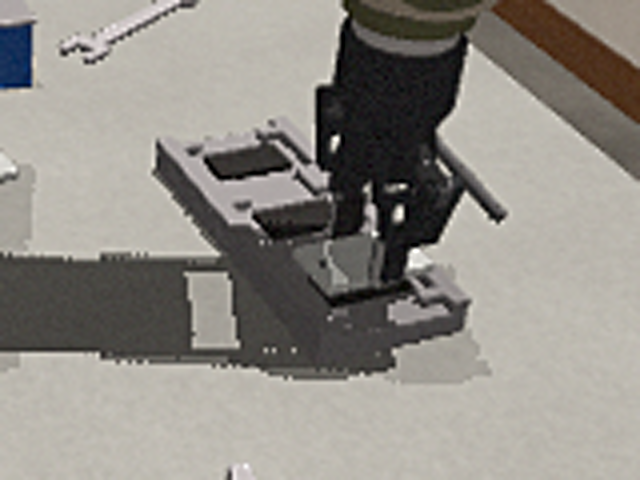

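```bash
python3 -m inch '[0.1,0.5,0.05,0,0,0, 0.1,0.8,0.05,0,0,0, 0.1,0.8,0.05,0,0,0]'; python3 -c "
from h import *
st()
"; python3 -m inch '[0,0.2,0,0,0,0, 0,0.2,0,0,0,0]';python3 -c "
from h import *
st()
"
```

```text
time_s: 6.17
eef_pos: [659.1, -104.9, 30.0]
ee_rot: [0.707, -0.707, -0.019, 0.019]
force: [-0.6, 0.0, -1.6]
grip_width: 0.519
t 6.17 TCP [ 659.13 -104.87   29.96] F [-0.57  0.02 -1.58] grip 0.519 yaw 93.1 tooly [-0.  0. -1.] J [-0.33  0.82  1.22  0.    1.1  -1.96]
time_s: 6.33
eef_pos: [659.2, -104.9, 28.1]
ee_rot: [0.707, -0.707, -0.019, 0.019]
force: [-0.4, 0.8, -1.6]
grip_width: 0.52
t 6.33 TCP [ 659.2  -104.93   28.05] F [-0.43  0.78 -1.6 ] grip 0.520 yaw 93.1 tooly [-0.  0. -1.] J [-0.33  0.82  1.22  0.    1.1  -1.96]
```

```bash
python3 -m inch '[-0.08,0.1,0,0,0,0, -0.08,0.2,0,0,0,0, -0.08,0.2,0,0,0,0]';python3 -m inch '[0,0.1,0,0,0,0, 0,0.1,0,0,0,0]'; python3 -c "
from h import *
st()
"
```

```text
time_s: 6.58
eef_pos: [658.4, -105.0, 26.2]
ee_rot: [0.707, -0.707, -0.019, 0.019]
force: [0.0, 0.5, -0.8]
grip_width: 0.517
time_s: 6.75
eef_pos: [658.5, -105.1, 25.8]
ee_rot: [-0.707, 0.707, 0.019, -0.019]
force: [-2.1, 0.3, 3.3]
grip_width: 0.517
t 6.75 TCP [ 658.53 -105.08   25.79] F [-2.07  0.33  3.26] grip 0.517 yaw 93.1 tooly [ 0. -0. -1.] J [-0.33  0.82  1.23 -0.    1.09 -1.96]
```

```bash
python3 -m inch '[0,0.2,0,0,0,0, 0,0.2,0,0,0,0, 0,0.2,0,0,0,0]'; python3 -m inch '[0,0.2,0,0,0,0, 0,0.2,0,0,0,0, 0,0.2,0,0,0,0]'
```

```text
time_s: 7.0
eef_pos: [658.6, -105.1, 23.8]
ee_rot: [-0.707, 0.707, 0.019, -0.019]
force: [-2.6, 1.1, 5.0]
grip_width: 0.521
time_s: 7.25
eef_pos: [658.6, -105.1, 21.7]
ee_rot: [-0.707, 0.707, 0.019, -0.019]
force: [-2.6, 0.6, 4.5]
grip_width: 0.521
```

```bash
python3 -m inch '[0,0.1,0,0,0,0, 0,0.1,0,0,0,0, 0,0.1,0,0,0,0]'; python3 -m inch '[0,0.1,0,0,0,0, 0,0.1,0,0,0,0, 0,0.1,0,0,0,0]';python3 -c "
from h import *
st()
snap('wrist','w6');im,c=snap('side','s6');u=px(c,[655,-60,25]).astype(int);print(u)
cv2.imwrite('pics/s6c.png',cv2.resize(im[u[1]-40:u[1]+50,u[0]-60:u[0]+60,::-1],None,fx=6,fy=6,interpolation=cv2.INTER_CUBIC))"
```

```text
time_s: 7.5
eef_pos: [658.7, -105.1, 21.1]
ee_rot: [-0.707, 0.707, 0.019, -0.019]
force: [-3.6, 0.4, 7.1]
grip_width: 0.521
time_s: 7.75
eef_pos: [658.7, -105.1, 21.0]
ee_rot: [-0.707, 0.707, 0.019, -0.019]
force: [-6.7, 0.9, 13.8]
grip_width: 0.515
t 7.75 TCP [ 658.68 -105.09   20.99] F [-6.66  0.88 13.84] grip 0.515 yaw 93.1 tooly [ 0. -0. -1.] J [-0.33  0.83  1.23 -0.    1.08 -1.96]
[398 224]
```

View pics/s6c.png

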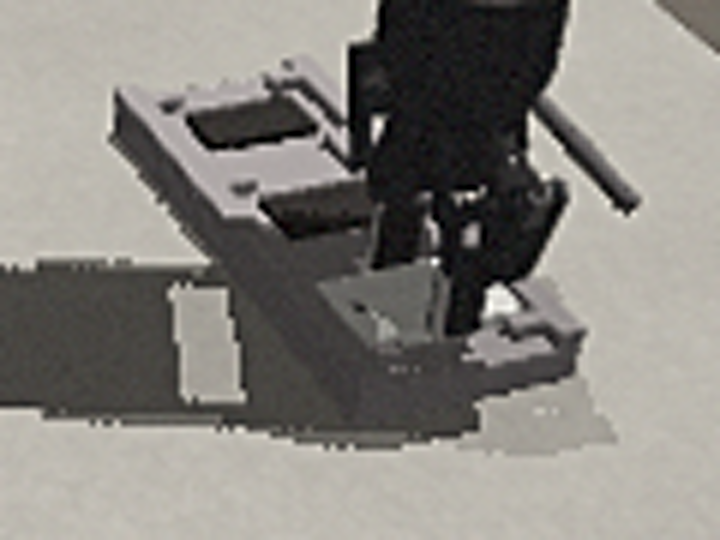

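View pics/w6.png

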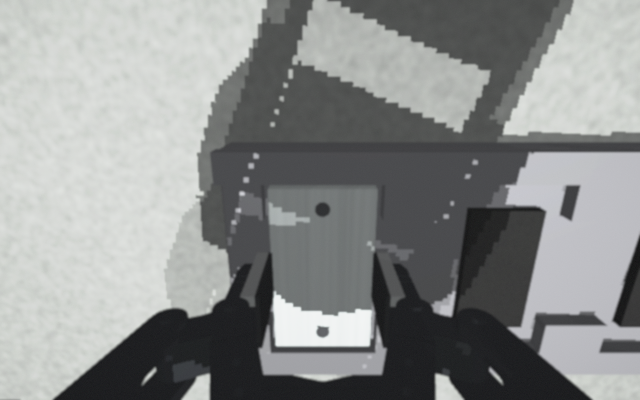

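```bash
python3 -m inch '[0,-0.1,0,0,0,0, 0,-0.1,0,0,0,0, 0,-0.1,0,0,0,0]' -0.25;  python3 -m inch '[0,-2,0,0,0,0, 0,-5,0,0,0,0, 0,-5,0,0,0,0]';python3 -m inch '[0,0,0,0,0,0, 0,0,0,0,0,0, 0,0,0,0,0,0, 0,0,0,0,0,0, 0,0,0,0,0,0]' 1;python3 -c "
from h import *
st()
snap('wrist','w7');im,c=snap('side','s7');u=px(c,[655,-60,25]).astype(int);print(u)
cv2.imwrite('pics/s7c.png',cv2.resize(im[u[1]-40:u[1]+50,u[0]-60:u[0]+60,::-1],None,fx=6,fy=6,interpolation=cv2.INTER_CUBIC))"
```

```text
time_s: 8.1
eef_pos: [658.5, -105.0, 19.9]
ee_rot: [0.707, -0.707, -0.019, 0.019]
force: [-0.1, 0.5, -0.1]
grip_width: 0.631
time_s: 8.35
eef_pos: [660.9, -105.8, 75.5]
ee_rot: [-0.706, 0.708, 0.022, -0.016]
force: [-0.0, -0.6, 1.4]
grip_width: 0.628
time_s: 8.77
eef_pos: [658.2, -105.0, 69.4]
ee_rot: [0.707, -0.707, -0.019, 0.019]
force: [-0.1, -0.4, 0.1]
grip_width: 0.001
t 8.77 TCP [ 658.19 -104.97   69.43] F [-0.11 -0.38  0.09] grip 0.001 yaw 93.1 tooly [-0.  0. -1.] J [-0.33  0.77  1.2   0.    1.17 -1.96]
[398 224]
```

View pics/s7c.png

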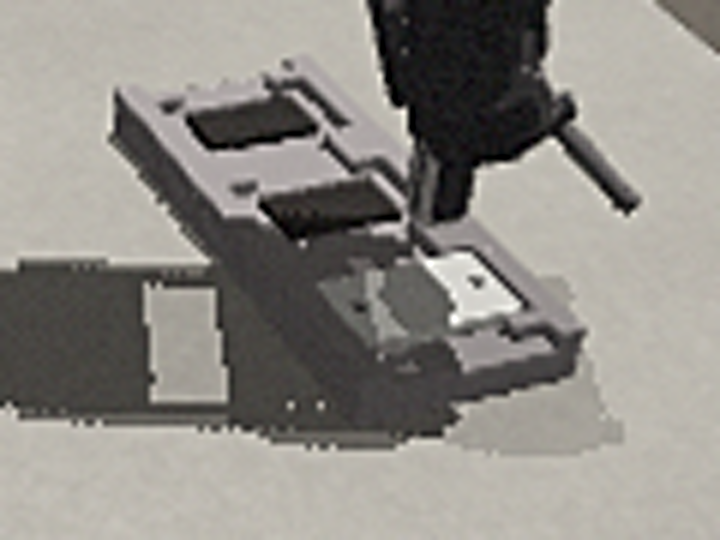

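View pics/w7.png

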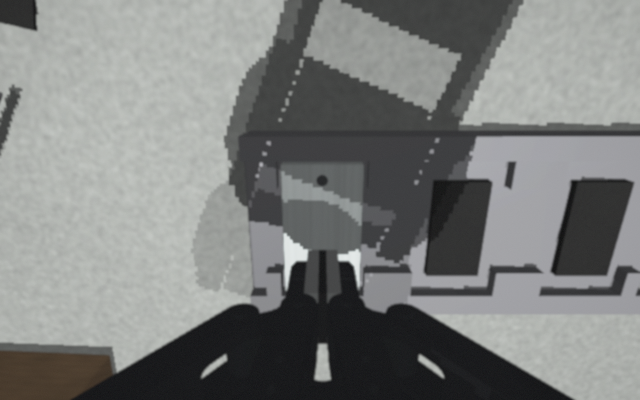

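```bash
python3 -m inch '[0,3,0,0,0,0, 0,4,0,0,0,0, 0,4.0,0,0,0,0, 0,4.0,0,0,0,0]';  python3 -m inch '[0,0.15,0,0,0,0, 0,0.3,0,0,0,0, 0,0.3,0,0,0,0]';python3 -m inch '[0,0.1,0,0,0,0, 0,0.2,0,0,0,0, 0,0.2,0,0,0,0]'
```

```text
time_s: 9.2
eef_pos: [658.2, -105.0, 29.9]
ee_rot: [0.707, -0.707, -0.019, 0.019]
force: [-0.9, -0.2, -0.2]
grip_width: 0.004
time_s: 9.45
eef_pos: [658.5, -105.1, 28.1]
ee_rot: [-0.707, 0.707, 0.019, -0.019]
force: [-2.6, 0.4, 6.8]
grip_width: 0.001
time_s: 9.7
eef_pos: [658.6, -105.0, 28.0]
ee_rot: [-0.707, 0.707, 0.019, -0.019]
force: [-10.3, 1.7, 20.7]
grip_width: -0.002
```

```bash
python3 -m inch '[0,-2,0,0,0,0, 0,-6,0,0,0,0, 0,-9,0,0,0,0, 0,-9,0,0,0,0]' -0.35;  python3 -c "
from h import *
st();go([442.4,127.8,120],100.6)"
```

```text
time_s: 10.03
eef_pos: [661.1, -105.8, 122.4]
ee_rot: [-0.705, 0.708, 0.023, -0.015]
force: [0.4, -0.2, 1.8]
grip_width: 0.566
t 10.03 TCP [ 661.07 -105.83  122.38] F [ 0.4  -0.2   1.75] grip 0.566 yaw 93.1 tooly [ 0.01 -0.   -1.  ] J [-0.33  0.72  1.15  0.    1.26 -1.96]
to [442.4, 127.8, 120] shift cm [-20.57  -0.07  24.51] rotvec [ 0.01 -0.13  0.01] deg 7.5 dist mm 320.0
```

```bash
python3 -m inch '[-20.3,0,24.4,0,-0.13,0, -20.3,0,24.4,0,-0.13,0, -20.3,0,24.4,0,-0.13,0, -20.3,0,24.4,0,-0.13,0, -20.3,0,24.4,0,-0.13,0, -20.3,0,24.4,0,-0.13,0, -20.3,0,24.4,0,-0.13,0, -20.3,0,24.4,0,-0.13,0]';  python3 -m inch '[0,0,0,0,0,0, 0,0,0,0,0,0]'; python3 -c "
from h import *
st();snap('wrist','w8');snap('scene','sc8');snap('side','s8')"
```

```text
time_s: 10.7
eef_pos: [439.7, 129.7, 115.0]
ee_rot: [0.704, -0.704, -0.065, 0.066]
force: [-0.2, 0.0, -0.6]
grip_width: 0.675
time_s: 10.87
eef_pos: [442.2, 128.3, 115.4]
ee_rot: [-0.704, 0.704, 0.066, -0.066]
force: [-0.1, -0.0, 0.0]
grip_width: 0.676
t 10.87 TCP [442.24 128.33 115.44] F [-0.1  -0.04  0.01] grip 0.676 yaw 100.7 tooly [ 0. -0. -1.] J [ 0.03  0.31  1.84 -0.    1.   -1.73]
```

View pics/w8.png

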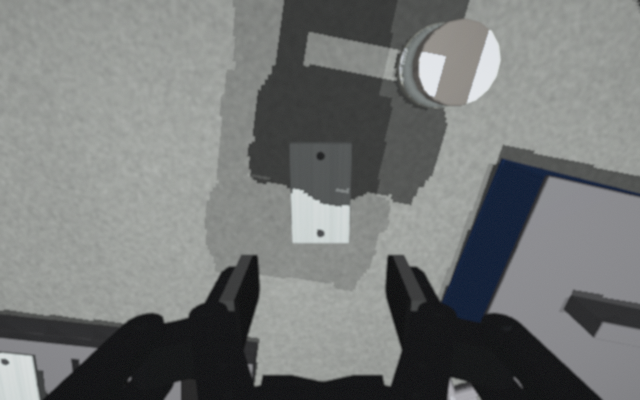

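View pics/sc8.png

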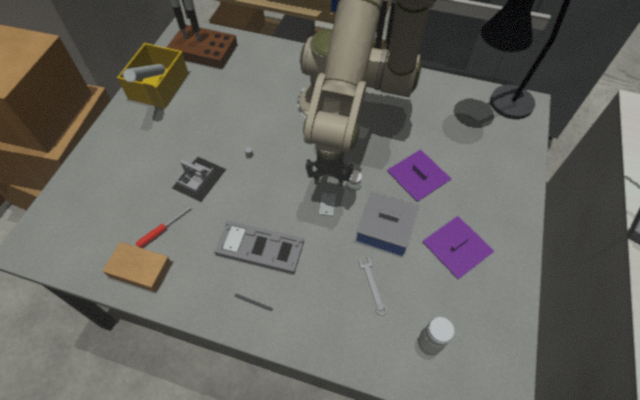

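View pics/s8.png

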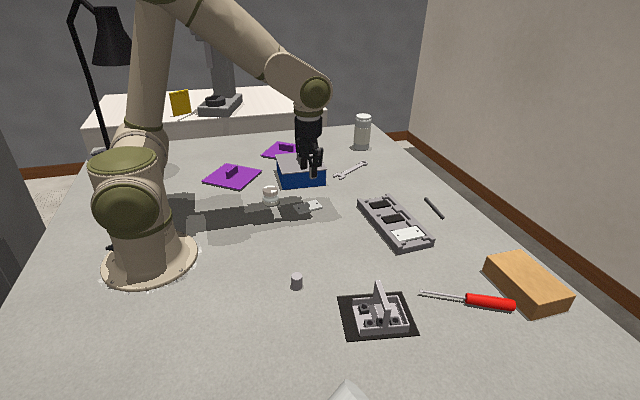

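```bash
python3 - <<'E'
from h import *
c=ctrl.get_calibration('wrist')
P=[w(c,u,8)[:2] for u in [(289.5,142.5),(351.5,142.5),(349.5,243),(291.5,243),(320.5,156),(320.5,233.5)]]
print(np.array(P),np.mean(P[:4],0),np.mean(P[4:],0),np.degrees(np.arctan2(*(P[5]-P[4])[::-1])))
go([443,127.5,3],100.4)
E
```

```text
[[407.41  96.48]
 [399.22 140.84]
 [478.24 155.99]
 [486.71 110.29]
 [413.09 120.45]
 [474.31 131.65]] [442.89 125.9 ] [443.7  126.05] 10.364662242337108
to [443, 127.5, 3] shift cm [-0.04 11.23  0.06] rotvec [0. 0. 0.] deg 0.1 dist mm 112.3
```

```bash
python3 -m inch '[0.05,4,-0.28,0,0,0, 0.05,8,-0.28,0,0,0, 0.05,10,-0.28,0,0,0, 0.05,11,-0.28,0,0,0, 0.05,11.5,-0.28,0,0,0, 0.05,11.5,-0.28,0,0,0, 0.05,11.5,-0.28,0,0,0]'; python3 -m inch '[0,0,0,0,0,0, 0,0,0,0,0,0, 0,0,0,0,0,0, 0,0,0,0,0,0, 0,0,0,0,0,0]' 1 40; python3 -c "
from h import *
st()"
```

```text
time_s: 11.6
eef_pos: [444.6, 124.8, 1.2]
ee_rot: [-0.704, 0.704, 0.065, -0.064]
force: [-0.6, 0.5, -0.5]
grip_width: 0.674
time_s: 12.02
eef_pos: [444.6, 125.0, 1.8]
ee_rot: [-0.704, 0.704, 0.066, -0.064]
force: [-1.5, -0.2, 6.9]
grip_width: 0.516
t 12.02 TCP [444.63 124.97   1.85] F [-1.48 -0.21  6.88] grip 0.516 yaw 100.5 tooly [ 0. -0. -1.] J [ 0.02  0.51  1.91 -0.    0.71 -1.74]
```

```bash
python3 -m inch '[0,-2,0,0,0,0, 0,-5,0,0,0,0, 0,-8,0,0,0,0, 0,-9,0,0,0,0, 0,-9,0,0,0,0, 0,-9,0,0,0,0]'; python3 -c "
from h import *
st();im,c=snap('wrist','w9');P,Q,s=pose()
go([654.2,-25.1,60],93.1)
"
```

```text
time_s: 12.52
eef_pos: [443.8, 125.0, 90.8]
ee_rot: [-0.704, 0.704, 0.066, -0.064]
force: [-0.3, -0.1, -1.8]
grip_width: 0.514
t 12.52 TCP [443.76 125.02  90.79] F [-0.25 -0.07 -1.84] grip 0.514 yaw 100.5 tooly [ 0.  0. -1.] J [ 0.02  0.35  1.86 -0.    0.93 -1.74]
to [654.2, -25.1, 60] shift cm [ 18.     2.98 -18.62] rotvec [-0.    0.13 -0.  ] deg 7.4 dist mm 260.6
```

View pics/w9.png

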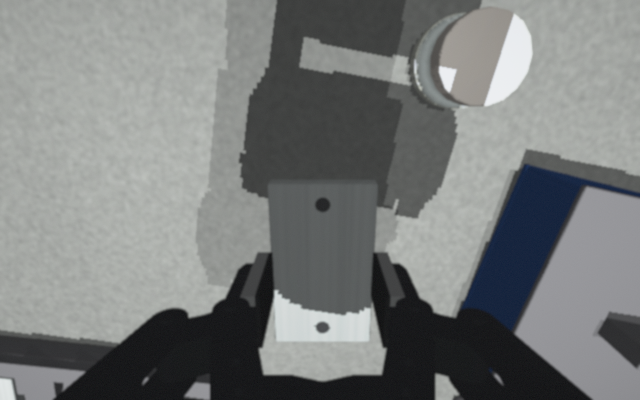

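```bash
python3 -m inch '[18.23,0,-18.65,0,0.13,0, 18.23,0,-18.65,0,0.13,0, 18.23,0,-18.65,0,0.13,0, 18.23,0,-18.65,0,0.13,0, 18.23,0,-18.65,0,0.13,0, 18.23,0,-18.65,0,0.13,0, 18.23,0,-18.65,0,0.13,0, 18.23,0,-18.65,0,0.13,0]';python3 -m inch '[0,2,0,0,0,0, 0,4,0,0,0,0, 0,5,0,0,0,0, 0,5,0,0,0,0, 0,5,0,0,0,0]'; python3 -c "
from h import *
st();im,c=snap('wrist','w10');P,Q,s=pose()
go([656.5,-25.0,30],93.1)
"
```

```text
time_s: 13.23
eef_pos: [657.8, -27.2, 87.6]
ee_rot: [0.707, -0.707, -0.017, 0.019]
force: [-0.9, -0.3, -1.6]
grip_width: 0.518
time_s: 13.65
eef_pos: [656.5, -24.5, 40.0]
ee_rot: [0.707, -0.707, -0.019, 0.02]
force: [-0.2, 0.6, -0.8]
grip_width: 0.519
t 13.65 TCP [656.46 -24.51  40.03] F [-0.21  0.57 -0.77] grip 0.519 yaw 93.1 tooly [-0.  0. -1.] J [-0.22  0.79  1.26  0.    1.1  -1.84]
to [656.5, -25.0, 30] shift cm [-0.06  1.1  -0.03] rotvec [0. 0. 0.] deg 0.0 dist mm 11.1
```

View pics/w10.png

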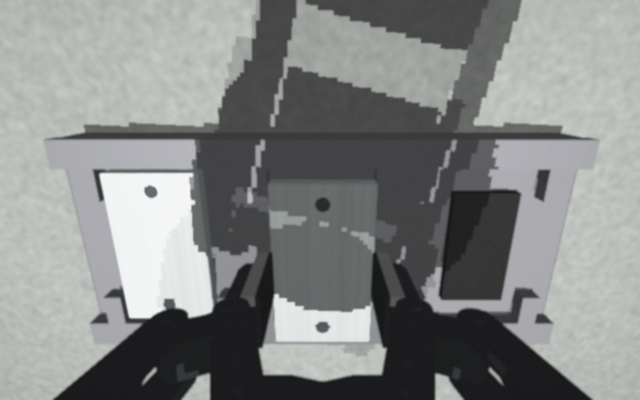

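```bash
python3 -c "
from h import *
c=ctrl.get_calibration('wrist')
a=w(c,(150.5,191.5),28);b=w(c,(169.5,303.5),28);print(a,b,(a+b)/2)
P,Q,s=pose()
a=w(c,(322.5,205),P[2]+7);b=w(c,(322.5,327),P[2]+7);print(P,(a+b)/2)
"
python3 -m inch '[-0.06,0.5,-0.05,0,0,0, -0.06,1,-0.05,0,0,0, -0.06,1.2,-0.05,0,0,0, -0.06,1.2,-0.05,0,0,0]';python3 -m inch '[0,0.1,0,0,0,0, 0,0.2,0,0,0,0, 0,0.2,0,0,0,0]'
```

```text
[ 628.74 -107.47   28.  ] [ 691.06 -103.84   28.  ] [ 659.9  -105.66   28.  ]
[657.1  -24.7   41.04] [654.77 -24.18  48.04]
time_s: 14.03
eef_pos: [656.1, -25.5, 27.8]
ee_rot: [0.707, -0.707, -0.019, 0.019]
force: [-0.4, -0.6, -1.3]
grip_width: 0.513
time_s: 14.28
eef_pos: [656.6, -25.6, 26.8]
ee_rot: [-0.707, 0.707, 0.019, -0.019]
force: [-0.2, -0.1, 2.1]
grip_width: 0.518
```

```bash
python3 -m inch '[0,0.2,0,0,0,0, 0,0.2,0,0,0,0, 0,0.2,0,0,0,0]'; python3 -m inch '[0,0.2,0,0,0,0, 0,0.2,0,0,0,0, 0,0.2,0,0,0,0]';python3 -m inch '[0,0.2,0,0,0,0, 0,0.2,0,0,0,0, 0,0.2,0,0,0,0]'; python3 -c "
from h import *
st()"
```

```text
time_s: 14.53
eef_pos: [656.6, -25.6, 24.9]
ee_rot: [-0.707, 0.707, 0.019, -0.019]
force: [-2.6, -0.3, 5.6]
grip_width: 0.519
time_s: 14.78
eef_pos: [656.6, -25.6, 22.7]
ee_rot: [-0.707, 0.707, 0.019, -0.019]
force: [-1.8, 0.2, 5.2]
grip_width: 0.519
time_s: 15.03
eef_pos: [656.7, -25.6, 21.9]
ee_rot: [-0.707, 0.707, 0.019, -0.019]
force: [-6.5, 1.0, 13.3]
grip_width: 0.519
t 15.03 TCP [656.65 -25.59  21.87] F [-6.46  0.95 13.3 ] grip 0.519 yaw 93.1 tooly [ 0. -0. -1.] J [-0.22  0.81  1.27 -0.    1.06 -1.84]
```

Bottomed. Release, raise, and press-check with shut tips at the plate's centre (2.3 mm nearer in x).

```bash
python3 -m inch '[0,-0.1,0,0,0,0, 0,-0.1,0,0,0,0, 0,-0.1,0,0,0,0, 0,-0.1,0,0,0,0]' -0.25;  python3 -m inch '[0,-2,0,0,0,0, -0.2,-5,0,0,0,0, -0.2,-5,0,0,0,0, -0.2,-5,0,0,0,0]';python3 -m inch '[0,0,0,0,0,0, 0,0,0,0,0,0, 0,0,0,0,0,0, 0,0,0,0,0,0, 0,0,0,0,0,0]' 1;python3 -c "
from h import *
st()
snap('wrist','w11')"; python3 -m inch '[0,2,0,0,0,0, 0,4,0,0,0,0, 0,4.1,0,0,0,0, 0,4.1,0,0,0,0]'
```

```text
time_s: 15.37
eef_pos: [656.3, -25.5, 20.9]
ee_rot: [0.707, -0.707, -0.019, 0.019]
force: [-0.5, -0.4, -0.6]
grip_width: 0.626
time_s: 15.7
eef_pos: [655.2, -25.8, 72.8]
ee_rot: [-0.707, 0.707, 0.02, -0.018]
force: [-0.3, -0.1, -0.0]
grip_width: 0.625
time_s: 16.12
eef_pos: [654.2, -25.6, 70.7]
ee_rot: [0.707, -0.707, -0.019, 0.019]
force: [1.0, -0.2, 1.0]
grip_width: -0.0
t 16.12 TCP [654.22 -25.63  70.73] F [ 0.97 -0.23  0.95] grip -0.000 yaw 93.1 tooly [-0.  0. -1.] J [-0.22  0.75  1.25 -0.    1.15 -1.84]
time_s: 16.5
eef_pos: [654.2, -25.6, 29.7]
ee_rot: [0.707, -0.707, -0.019, 0.019]
force: [0.4, -0.8, -0.0]
grip_width: -0.002
```

View pics/w11.png

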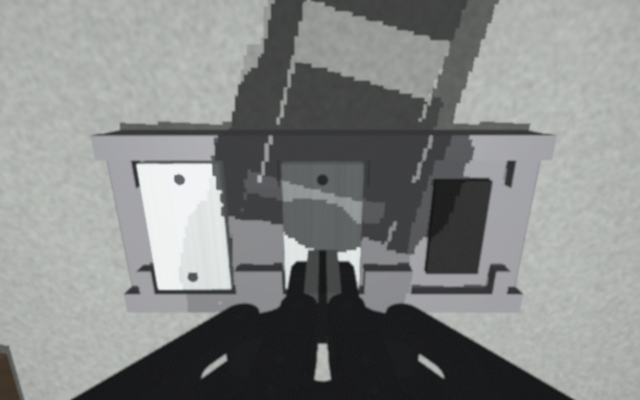

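```bash
python3 -m inch '[0,0.15,0,0,0,0, 0,0.3,0,0,0,0, 0,0.3,0,0,0,0]';python3 -m inch '[0,0.1,0,0,0,0, 0,0.2,0,0,0,0, 0,0.2,0,0,0,0]'; python3 -m inch '[0,-3,0,0,0,0, 0,-7,0,0,0,0, 0,-11,0,0,0,0, 0,-15,0,0,0,0, 0,-18,0,0,0,0, 0,-18,0,0,0,0]' -0.6; python3 -c "
from h import *
st();snap('scene','sc12');im,c=snap('wrist','w12')
for n in ['plate0','lid']:
  for k in ['scene','wrist']:
    for d in ctrl.search_frame(n,k): print(n,k,np.round(d['uv']),round(d['score'],2))
"
```

```text
time_s: 16.75
eef_pos: [654.5, -25.6, 28.1]
ee_rot: [-0.707, 0.707, 0.019, -0.019]
force: [-1.6, -0.3, 4.1]
grip_width: -0.0
time_s: 17.0
eef_pos: [654.6, -25.7, 28.0]
ee_rot: [-0.707, 0.707, 0.019, -0.019]
force: [-8.9, 1.9, 18.9]
grip_width: 0.002
time_s: 17.5
eef_pos: [656.4, -26.0, 213.1]
ee_rot: [-0.706, 0.708, 0.023, -0.015]
force: [0.3, -0.2, -0.1]
grip_width: 0.798
t 17.50 TCP [656.44 -26.   213.12] F [ 0.33 -0.24 -0.14] grip 0.798 yaw 93.1 tooly [ 0.01 -0.   -1.  ] J [-0.22  0.62  1.08  0.    1.43 -1.84]
plate0 scene [259. 245.] 0.92
plate0 scene [236. 238.] 0.85
plate0 scene [391. 220.] 0.49
plate0 wrist [323. 168.] 0.96
lid scene [419. 171.] 0.94
lid scene [390. 220.] 0.93
lid scene [458. 248.] 0.92
lid wrist [361. 165.] 0.64
```

View pics/sc12.png

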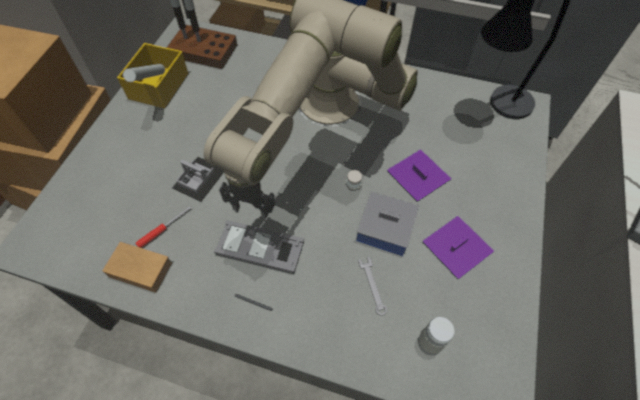

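View pics/w12.png

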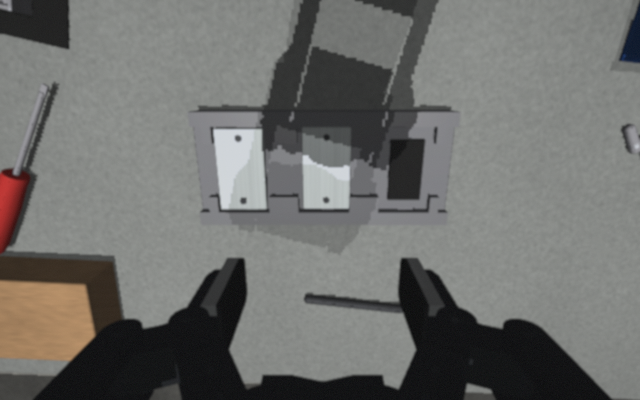

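```bash
python3 -c "
from h import *
c=ctrl.get_calibration('scene')
print(w(c,(389,217),92),w(c,(379,215),92),w(c,(399,219),92))
for u in [(369,195),(418,202),(409,243),(359,233)]: print(w(c,u,64))
p=w(c,(389,217),92)
go([p[0]+40,p[1],250],90)
"
```

```text
[480.92 329.18  92.  ] [483.2  299.39  92.  ] [478.65 358.79  92.  ]
[405.37 252.6   64.  ]
[384.57 403.33  64.  ]
[532.24 404.28  64.  ]
[544.61 256.46  64.  ]
to [np.float64(520.915816497903), np.float64(329.17777432129924), 250] shift cm [-11.38  -4.57  36.14] rotvec [-0.    0.05 -0.  ] deg 3.1 dist mm 381.7
```

```bash
python3 -m inch '[-15.7,-4,32.5,0,0.9,0, -15.7,-4,32.5,0,0.9,0, -15.7,-4,32.5,0,0.9,0, -15.7,-4,32.5,0,0.9,0, -15.7,-4,32.5,0,0.9,0, -15.7,-4,32.5,0,0.9,0, -15.7,-4,32.5,0,0.9,0, -15.7,-4,32.5,0,0.9,0]';python3 -c "
from h import *
st();go([480,290,245],4)"
```

```text
time_s: 18.47
eef_pos: [496.5, 259.7, 240.6]
ee_rot: [-0.643, 0.644, -0.293, 0.292]
force: [0.9, 0.1, 0.1]
grip_width: 0.802
t 18.47 TCP [496.45 259.74 240.59] F [0.91 0.14 0.08] grip 0.802 yaw 41.2 tooly [-0. -0. -1.] J [ 0.27  0.39  1.37 -0.    1.39 -0.45]
to [480, 290, 245] shift cm [-3.36 -0.44  0.75] rotvec [ 0.    0.65 -0.  ] deg 37.2 dist mm 34.7
```

```bash
python3 -m inch '[-2.5,0,0.7,0,0.65,0, -2.5,0,0.7,0,0.65,0, -2.5,0,0.7,0,0.65,0, -2.5,0,0.7,0,0.65,0, -2.5,0,0.7,0,0.65,0, -2.5,0,0.7,0,0.65,0, -2.5,0,0.7,0,0.65,0]';python3 -c "
from h import *
st();im,c=snap('wrist','w13')"
```

```text
time_s: 19.05
eef_pos: [486.3, 281.8, 240.6]
ee_rot: [-0.518, 0.519, -0.481, 0.48]
force: [0.2, 0.7, 0.4]
grip_width: 0.799
t 19.05 TCP [486.26 281.85 240.58] F [0.18 0.65 0.38] grip 0.799 yaw 4.4 tooly [-0. -0. -1.] J [0.32 0.39 1.37 0.   1.39 0.24]
```

View pics/w13.png

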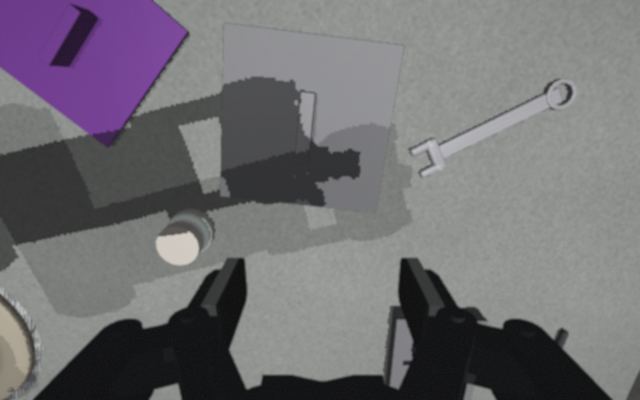

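```bash
python3 -c "
from h import *
c=ctrl.get_calibration('wrist')
C=np.array([w(c,u,64)[:2] for u in [(223.5,23.5),(404,45),(378.5,213),(221,195)]]);print(C,C.mean(0))
for i in range(4):
  d=C[(i+1)%4]-C[i];print(np.linalg.norm(d),np.degrees(np.arctan2(d[1],d[0])))
for u in [(302,92.5),(316,94)]: print(w(c,u,92))
"
```

```text
[[393.76 405.04]
 [547.06 400.35]
 [545.13 246.6 ]
 [389.34 253.34]] [468.82 326.33]
153.37718722140036 -1.7510112715280466
153.76077710283164 -90.71859631326468
155.93483534154504 177.52585422423394
151.76796947549022 88.33402298657366
[464.12 355.69  92.  ]
[475.53 355.41  92.  ]
```

```bash
python3 -c "
import cv2
im=cv2.imread('pics/w13.png')
im=cv2.convertScaleAbs(im,alpha=1.6,beta=0)
cv2.imwrite('pics/w13c.png',cv2.resize(im[0:240,200:420],None,fx=2.5,fy=2.5,interpolation=cv2.INTER_CUBIC))"
```

```text
(no output)
```

View pics/w13c.png

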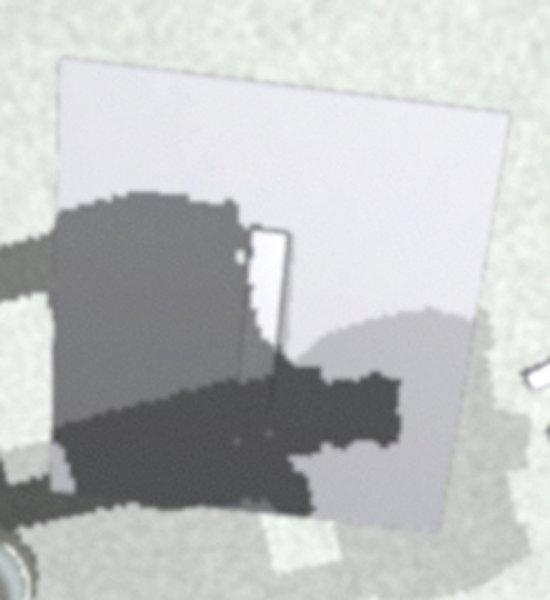

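```bash
python3 -c "
from h import *
go([468.4,326,140],-1.7)
"
```

```text
to [468.4, 326, 140] shift cm [-4.55 10.07 -1.43] rotvec [0.   0.11 0.  ] deg 6.2 dist mm 111.4
```

```bash
python3 -m inch '[-4.5,4,-1.43,0,0.108,0, -4.5,7,-1.43,0,0.108,0, -4.5,10,-1.43,0,0.108,0, -4.5,10,-1.43,0,0.108,0, -4.5,10,-1.43,0,0.108,0, -4.5,10,-1.43,0,0.108,0]' 0.1;python3 -c "
from h import *
st();im,c=snap('wrist','w14');print(px(c,[468.4,326,92]))"
```

```text
time_s: 19.6
eef_pos: [470.0, 325.8, 143.4]
ee_rot: [-0.493, 0.491, -0.508, 0.508]
force: [0.7, -0.3, -0.1]
grip_width: 0.451
t 19.60 TCP [469.99 325.75 143.42] F [ 0.69 -0.29 -0.1 ] grip 0.451 yaw -1.9 tooly [ 0.  0. -1.] J [ 0.4   0.49  1.47 -0.    1.17  0.43]
[319.36 224.82]
```

View pics/w14.png

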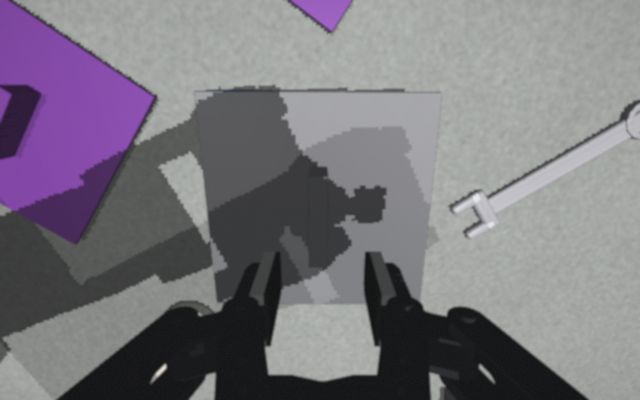

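```bash
python3 -m inch '[0,3,0,0,0,0, 0,5,0,0,0,0, 0,6.5,0,0,0,0, 0,7.1,0,0,0,0, 0,7.1,0,0,0,0, 0,7.1,0,0,0,0]'; python3 -m inch '[0,0,0,0,0,0, 0,0,0,0,0,0, 0,0,0,0,0,0, 0,0,0,0,0,0, 0,0,0,0,0,0]' 1 70; python3 -m inch '[0,-1,0,0,0,0, 0,-3,0,0,0,0, 0,-5,0,0,0,0, 0,-5,0,0,0,0, 0,-5,0,0,0,0]'; python3 -c "
from h import *
st();im,c=snap('wrist','w15');snap('side','s15')"
```

```text
time_s: 20.15
eef_pos: [469.8, 325.9, 71.9]
ee_rot: [-0.492, 0.491, -0.508, 0.509]
force: [-0.7, -0.0, 0.1]
grip_width: 0.449
time_s: 20.57
eef_pos: [469.4, 326.0, 71.7]
ee_rot: [-0.492, 0.491, -0.508, 0.509]
force: [-1.7, -1.1, 6.5]
grip_width: 0.123
time_s: 20.98
eef_pos: [469.1, 325.9, 121.1]
ee_rot: [-0.492, 0.491, -0.508, 0.508]
force: [0.4, -0.5, -3.3]
grip_width: 0.123
t 20.98 TCP [469.11 325.89 121.1 ] F [ 0.42 -0.5  -3.27] grip 0.123 yaw -1.9 tooly [ 0.  0. -1.] J [0.4  0.52 1.5  0.   1.12 0.44]
```

View pics/s15.png

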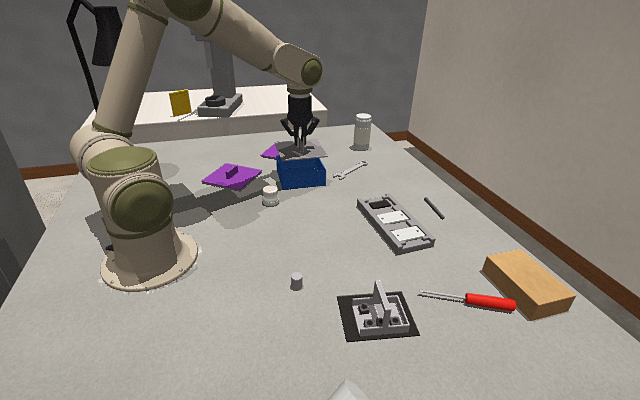

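View pics/w15.png

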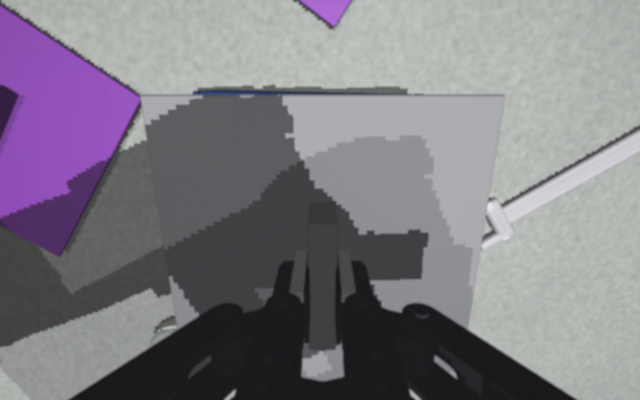

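```bash
python3 -c "
from h import *
go([470,60,100],-1.9);go([470,60,25],-1.9)
"
```

```text
to [470, 60, 100] shift cm [26.53  1.95  1.06] rotvec [ 0. -0.  0.] deg 0.1 dist mm 266.2
to [470, 60, 25] shift cm [26.52  9.45  1.07] rotvec [ 0. -0.  0.] deg 0.1 dist mm 281.7
```

```bash
python3 -m inch '[2.5,0,0.1,0,0,0, 6,0,0.2,0,0,0, 10,0,0.4,0,0,0, 14,0,0.6,0,0,0, 18,0,0.8,0,0,0, 22,0,0.95,0,0,0, 25,0,1.06,0,0,0, 26.5,0,1.06,0,0,0]'; python3 -m inch '[0,1,0,0,0,0, 0,4,0,0,0,0, 0,7,0,0,0,0, 0,9,0,0,0,0, 0,9.6,0,0,0,0, 0,9.6,0,0,0,0]'; python3 -c "
from h import *
st();snap('side','s16')"
```

```text
time_s: 21.75
eef_pos: [470.0, 57.5, 119.3]
ee_rot: [0.49, -0.492, 0.509, -0.509]
force: [0.8, 0.3, -2.9]
grip_width: 0.121
time_s: 22.25
eef_pos: [469.3, 61.2, 22.4]
ee_rot: [0.491, -0.493, 0.509, -0.507]
force: [-0.9, 1.1, -1.9]
grip_width: 0.126
t 22.25 TCP [469.32  61.21  22.44] F [-0.88  1.1  -1.88] grip 0.126 yaw -1.9 tooly [-0.  0. -1.] J [-0.12  0.49  1.87  0.    0.78 -0.09]
```

View pics/s16.png

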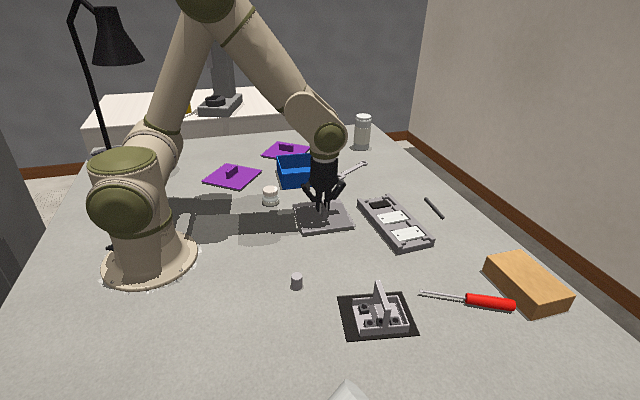

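```bash
python3 -m inch '[0,0.2,0,0,0,0, 0,0.35,0,0,0,0, 0,0.35,0,0,0,0]'; python3 -m inch '[0,0.1,0,0,0,0, 0,0.1,0,0,0,0]';python3 -c "
from h import *
st()"
```

```text
time_s: 22.55
eef_pos: [471.0, 60.6, 21.4]
ee_rot: [-0.492, 0.491, -0.508, 0.509]
force: [-0.1, -0.7, -2.3]
grip_width: 0.121
time_s: 22.72
eef_pos: [470.8, 60.5, 20.0]
ee_rot: [-0.492, 0.491, -0.508, 0.508]
force: [0.8, -0.2, -2.1]
grip_width: 0.122
t 22.72 TCP [470.77  60.51  20.05] F [ 0.77 -0.17 -2.11] grip 0.122 yaw -1.9 tooly [ 0. -0. -1.] J [-0.12  0.5   1.87  0.    0.77 -0.09]
```

```bash
python3 -m inch '[0,0.15,0,0,0,0, 0,0.25,0,0,0,0, 0,0.25,0,0,0,0]'; python3 -m inch '[0,0.1,0,0,0,0, 0,0.1,0,0,0,0]';python3 -c "
from h import *
st()"
```

```text
time_s: 22.97
eef_pos: [470.7, 60.5, 17.7]
ee_rot: [-0.492, 0.492, -0.508, 0.508]
force: [-1.0, -0.2, 5.1]
grip_width: 0.122
time_s: 23.13
eef_pos: [470.8, 60.5, 17.7]
ee_rot: [-0.492, 0.492, -0.508, 0.508]
force: [-8.0, 0.2, 20.0]
grip_width: 0.123
t 23.13 TCP [470.77  60.48  17.71] F [-7.99  0.17 20.  ] grip 0.123 yaw -1.9 tooly [ 0. -0. -1.] J [-0.12  0.5   1.87 -0.    0.77 -0.09]
```

```bash
python3 -m inch '[0,-0.1,0,0,0,0, 0,-0.1,0,0,0,0, 0,-0.1,0,0,0,0, 0,-0.1,0,0,0,0]' 0.1; python3 -m inch '[0,-2,0,0,0,0, 0,-6,0,0,0,0, 0,-10,0,0,0,0, 0,-14,0,0,0,0, 0,-18,0,0,0,0, 0,-21,0,0,0,0, 0,-21,0,0,0,0]';python3 -c "
from h import *
st()
go([430,-300,240],20);go([430,-300,240],0)"
```

```text
time_s: 23.47
eef_pos: [470.6, 60.5, 17.2]
ee_rot: [-0.492, 0.492, -0.508, 0.508]
force: [0.0, 0.3, 0.6]
grip_width: 0.448
time_s: 24.05
eef_pos: [472.7, 60.3, 233.1]
ee_rot: [-0.494, 0.489, -0.505, 0.511]
force: [0.6, -0.3, 0.4]
grip_width: 0.457
t 24.05 TCP [472.72  60.34 233.07] F [ 0.61 -0.26  0.42] grip 0.457 yaw -1.9 tooly [ 0.01 -0.   -1.  ] J [-0.12  0.2   1.64 -0.    1.29 -0.09]
to [430, -300, 240] shift cm [36.16 -0.69 -3.07] rotvec [-0.01 -0.38  0.  ] deg 21.9 dist mm 362.9
to [430, -300, 240] shift cm [36.16 -0.69 -3.07] rotvec [-0.01 -0.03  0.  ] deg 2.0 dist mm 362.9
```

```bash
python3 -m inch '[36.2,-1,-1,0,-0.03,0, 36.2,-1,-1,0,-0.03,0, 36.2,-1,-1,0,-0.03,0, 36.2,-1,-1,0,-0.03,0, 36.2,-1,-1,0,-0.03,0, 36.2,-1,-1,0,-0.03,0, 36.2,-1,-1,0,-0.03,0, 36.2,-1,-1,0,-0.03,0]'; python3 -m inch '[0,0,0,0,0,0, 4,0,0,0,0,0, 4,0,0,0,0,0, 4,0,0,0,0,0]' ;python3 -c "
from h import *
st();snap('wrist','w17')"
```

```text
time_s: 24.72
eef_pos: [449.6, -274.1, 235.8]
ee_rot: [0.499, -0.499, 0.501, -0.501]
force: [0.8, 0.5, 0.1]
grip_width: 0.456
time_s: 25.05
eef_pos: [449.8, -313.1, 235.3]
ee_rot: [0.499, -0.499, 0.502, -0.501]
force: [0.0, 0.4, 0.7]
grip_width: 0.452
t 25.05 TCP [ 449.77 -313.08  235.26] F [0.03 0.38 0.72] grip 0.452 yaw -0.3 tooly [-0.  0. -1.] J [-0.82  0.36  1.42  0.    1.36 -0.82]
```

View pics/w17.png

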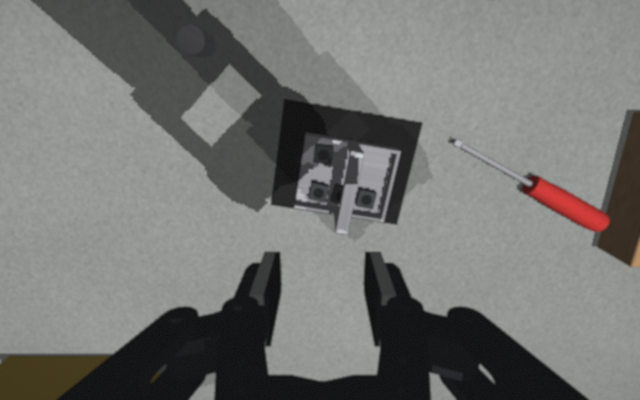

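```bash
python3 -c "
import cv2
im=cv2.imread('pics/w17.png')
im=cv2.convertScaleAbs(im,alpha=1.8,beta=0)
cv2.imwrite('pics/w17c.png',cv2.resize(im[90:250,260:440],None,fx=4.4,fy=3.7,interpolation=cv2.INTER_CUBIC))"
```

```text
(no output)
```

View pics/w17c.png

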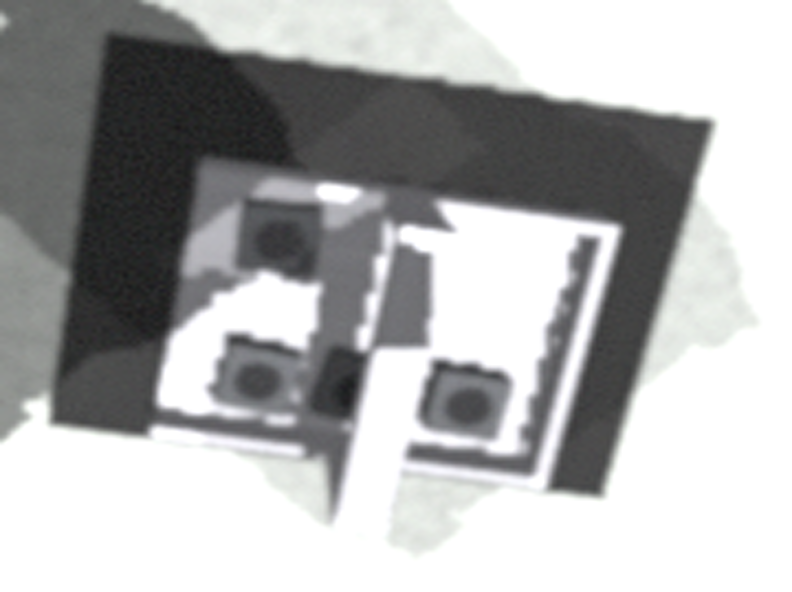

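```bash
python3 -c "
from h import *
c=ctrl.get_calibration('wrist')
f=lambda u,z: w(c,(u[0]/4.4+260-.4,u[1]/3.7+90-.4),z)[:2]
M=np.array([f(u,2) for u in [(108,35),(713,120),(603,495),(52,425)]]);print('mat',M.round(1),M.mean(0))
for i in range(4):
  d=M[(i+1)%4]-M[i];print(np.linalg.norm(d).round(1),np.degrees(np.arctan2(d[1],d[0])).round(1))
T=np.array([f(u,24) for u in [(622,226),(545,490)]]);print('tray +x top corners',T,np.linalg.norm(T[0]-T[1]),np.degrees(np.arctan2(*(T[0]-T[1])[::-1])))
T=np.array([f(u,5) for u in [(203,158),(155,410)]]);print('tray open',T,np.linalg.norm(T[0]-T[1]))
B=np.array([f(u,74) for u in [(388,224),(436,232),(384,535),(338,520)]]);print('bar',B,B.mean(0))
"
```

```text
mat [[ 410.2 -244.5]
 [ 557.  -268.9]
 [ 537.6 -386.4]
 [ 390.7 -362. ]] [ 473.87 -315.46]
148.8 -9.4
119.0 -99.4
148.8 170.6
119.1 80.6
tray +x top corners [[ 531.8  -295.8 ]
 [ 517.74 -375.58]] 81.01841435276545 80.00398557743574
tray open [[ 432.35 -278.9 ]
 [ 418.32 -356.16]] 78.52398998667651
bar [[ 472.86 -285.9 ]
 [ 482.64 -287.89]
 [ 473.52 -367.66]
 [ 463.38 -363.36]] [ 473.1  -326.21]
```

```bash
python3 -c "
from h import *
go([474,-326.4,120],-10)
"
```

```text
to [474, -326.4, 120] shift cm [ 1.44 11.55  2.42] rotvec [ 0.    0.17 -0.  ] deg 9.8 dist mm 118.9
```

```bash
python3 -m inch '[1.44,3,2.42,0,0.17,0, 1.44,7,2.42,0,0.17,0, 1.44,10.5,2.42,0,0.17,0, 1.44,11.5,2.42,0,0.17,0, 1.44,11.5,2.42,0,0.17,0, 1.44,11.5,2.42,0,0.17,0]' 0.0;python3 -c "
from h import *
st();snap('wrist','w18')
c=ctrl.get_calibration('wrist');print(px(c,[474,-326.4,74]))"
```

```text
time_s: 25.6
eef_pos: [475.0, -326.4, 123.0]
ee_rot: [-0.455, 0.455, -0.541, 0.542]
force: [-0.2, 0.3, 0.3]
grip_width: 0.499
t 25.60 TCP [ 474.95 -326.44  123.02] F [-0.23  0.28  0.3 ] grip 0.499 yaw -9.9 tooly [ 0. -0. -1.] J [-0.81  0.52  1.48  0.    1.13 -0.63]
[319.92 225.41]
```

View pics/w18.png

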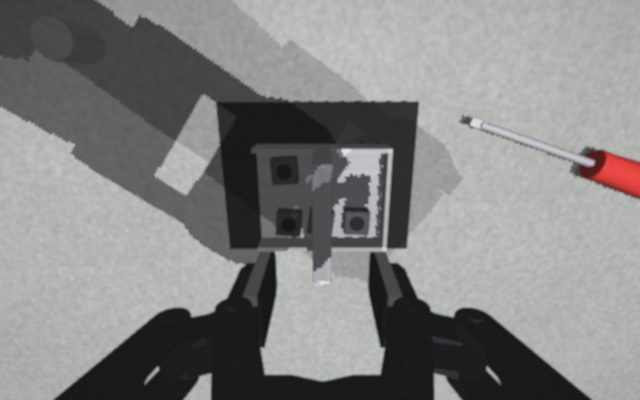

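```bash
python3 -m inch '[0,2,0,0,0,0, 0,4,0,0,0,0, 0,6,0,0,0,0, 0,7.2,0,0,0,0, 0,7.2,0,0,0,0, 0,7.2,0,0,0,0]'; python3 -c "
from h import *
st();snap('wrist','w19')"; python3 -m inch '[0,0,0,0,0,0, 0,0,0,0,0,0, 0,0,0,0,0,0, 0,0,0,0,0,0, 0,0,0,0,0,0]' 1 110; python3 -c "
from h import *
st();snap('wrist','w20');snap('side','s20')"
```

```text
time_s: 26.15
eef_pos: [474.9, -327.0, 50.8]
ee_rot: [-0.455, 0.455, -0.541, 0.542]
force: [0.7, -0.4, 0.3]
grip_width: 0.496
t 26.15 TCP [ 474.91 -327.04   50.84] F [ 0.7  -0.43  0.25] grip 0.496 yaw -9.9 tooly [ 0. -0. -1.] J [-0.81  0.62  1.54  0.    0.98 -0.63]
time_s: 26.62
eef_pos: [474.7, -326.9, 50.8]
ee_rot: [-0.455, 0.455, -0.541, 0.542]
force: [-0.9, 1.1, 6.1]
grip_width: 0.115
t 26.62 TCP [ 474.71 -326.93   50.79] F [-0.91  1.07  6.15] grip 0.115 yaw -9.9 tooly [ 0. -0. -1.] J [-0.81  0.62  1.54 -0.    0.98 -0.63]
```

View pics/w20.png

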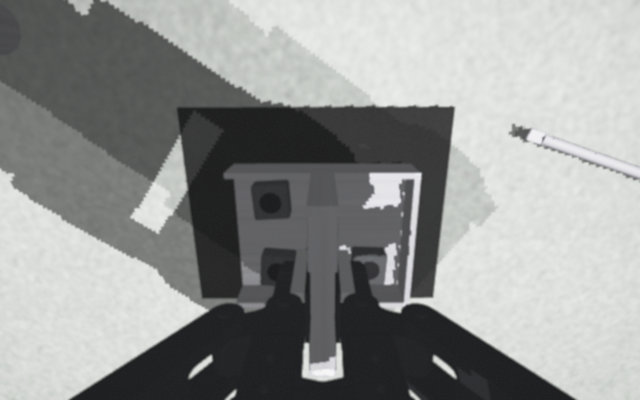

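View pics/s20.png

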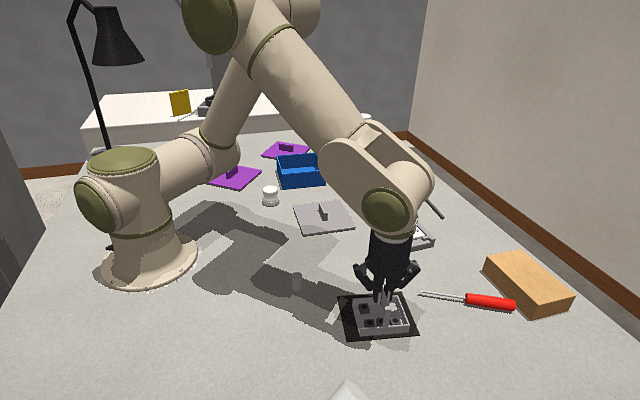

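```bash
python3 -m inch '[0,-0.4,0,0,0,0, 0,-1.3,0,0,0,0, 0,-2.8,0,0,0,0, 0,-4.8,0,0,0,0, 0,-7,0,0,0,0, 0,-9,0,0,0,0, 0,-10.5,0,0,0,0, 0,-11.3,0,0,0,0]';python3 -m inch '[0,-0.4,0,0,0,0, 0,-0.4,0,0,0,0, 0,-0.4,0,0,0,0]'; python3 -c "
from h import *
st();snap('wrist','w21');snap('side','s21')
go([485,326,162],-1.9)"
```

```text
time_s: 27.38
eef_pos: [474.7, -326.8, 164.9]
ee_rot: [-0.455, 0.455, -0.54, 0.542]
force: [0.6, 0.1, -3.7]
grip_width: 0.114
time_s: 27.63
eef_pos: [474.0, -326.3, 165.6]
ee_rot: [0.455, -0.455, 0.542, -0.541]
force: [-0.5, 0.4, -4.9]
grip_width: 0.114
t 27.63 TCP [ 474.04 -326.25  165.6 ] F [-0.51  0.42 -4.94] grip 0.114 yaw -9.9 tooly [-0.  0. -1.] J [-0.81  0.48  1.43 -0.    1.23 -0.63]
to [485, 326, 162] shift cm [-64.43   0.43 -10.16] rotvec [ 0.   -0.14 -0.  ] deg 8.0 dist mm 652.3
```

View pics/s21.png

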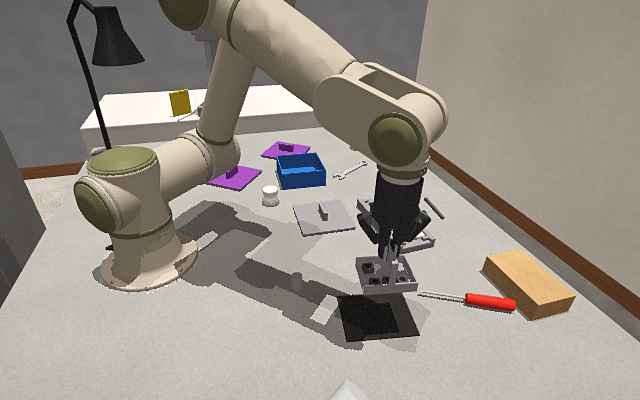

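View pics/w21.png

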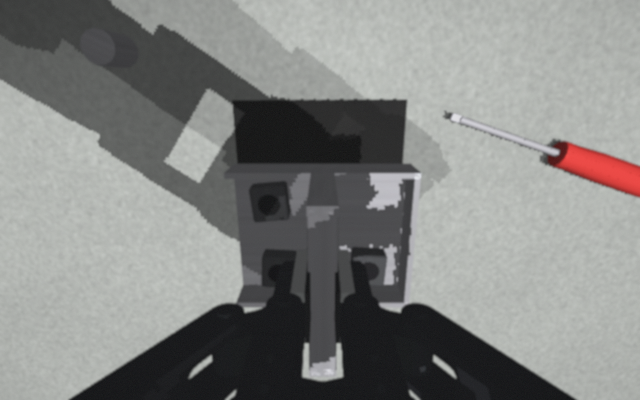

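```bash
python3 -m inch '[-0.5,0,-0.08,0,0,0, -1.5,0,-0.24,0,0,0, -3,0,-0.47,0,0,0, -5,0,-0.79,0,0,0, -7.5,0,-1.18,0,0,0, -10.5,0,-1.66,0,0,0, -13.5,0,-2.13,0,0,0, -16.5,0,-2.6,0,0,0]'; python3 -m inch '[-3,0,-0.47,0,0,0, -6,0,-0.95,0,0,0, -9,0,-1.42,0,0,0, -12,0,-1.89,0,0,0, -15,0,-2.37,0,0,0, -18,0,-2.84,0,0,0, -21,0,-3.31,0,0,0, -24,0,-3.78,0,0,0]'; python3 -m inch '[-3,0,-0.47,0,0,0, -6,0,-0.95,0,0,0, -9,0,-1.42,0,0,0, -12,0,-1.89,0,0,0, -14.5,0,-2.29,0,0,0, -17,0,-2.68,0,0,0, -19,0,-3.0,0,0,0, -20.5,0,-3.23,0,0,0]'; python3 -m inch '[-1.2,0,-0.19,0,0,0, -2.2,0,-0.35,0,0,0, -2.9,0,-0.46,0,0,0, -3.2,0,-0.5,0,0,0, -3.2,0,-0.5,0,0,0, -3.2,0,-0.5,0,0,0]'; python3 -c "
from h import *
st();snap('wrist','w22');snap('side','s22')"
```

```text
time_s: 28.4
eef_pos: [476.7, -157.3, 166.3]
ee_rot: [0.455, -0.455, 0.542, -0.541]
force: [0.1, -0.5, -4.6]
grip_width: 0.116
time_s: 29.07
eef_pos: [480.4, 85.6, 166.4]
ee_rot: [0.455, -0.455, 0.541, -0.541]
force: [1.3, 0.1, -4.6]
grip_width: 0.111
time_s: 29.73
eef_pos: [483.6, 293.1, 166.2]
ee_rot: [0.455, -0.455, 0.541, -0.541]
force: [-0.5, -0.4, -4.3]
grip_width: 0.113
time_s: 30.23
eef_pos: [485.5, 322.8, 166.4]
ee_rot: [-0.455, 0.455, -0.541, 0.542]
force: [-0.1, 0.4, -3.7]
grip_width: 0.108
t 30.23 TCP [485.49 322.8  166.41] F [-0.1   0.43 -3.75] grip 0.108 yaw -9.9 tooly [-0. -0. -1.] J [ 0.39  0.49  1.41 -0.    1.24  0.56]
```

View pics/w22.png

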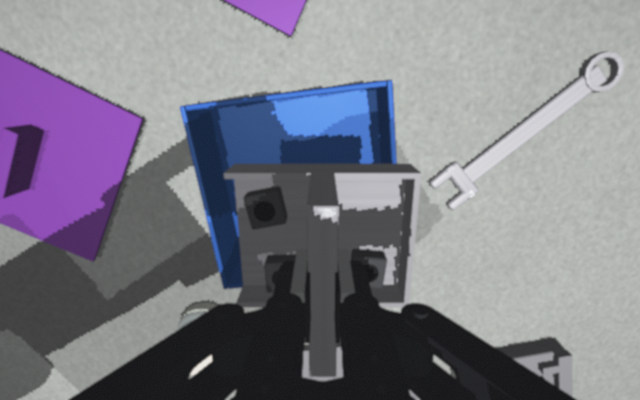

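View pics/s22.png

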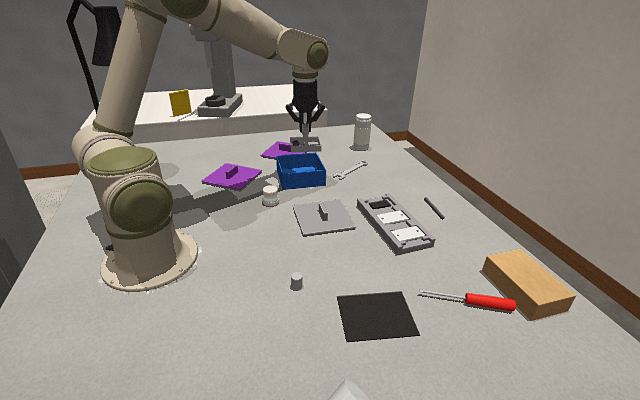

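```bash
python3 -m inch '[0,0.4,0,0,0,0, 0,1.2,0,0,0,0, 0,2.2,0,0,0,0, 0,3.2,0,0,0,0, 0,4,0,0,0,0, 0,4.4,0,0,0,0, 0,4.4,0,0,0,0, 0,4.4,0,0,0,0]'; python3 -m inch '[0,0,0.1,0.05,0,0, 0,0,0.2,0.12,0,0, 0,0,0.3,0.18,0,0, 0,0,0.3,0.18,0,0]';  python3 -c "
from h import *
st();snap('wrist','w23');snap('side','s23')"
```

```text
time_s: 31.0
eef_pos: [485.5, 323.3, 122.4]
ee_rot: [0.455, -0.455, 0.541, -0.541]
force: [0.1, 1.1, -4.5]
grip_width: 0.115
time_s: 31.33
eef_pos: [487.4, 323.2, 122.9]
ee_rot: [-0.495, 0.412, -0.49, 0.588]
force: [0.2, -0.6, -4.5]
grip_width: 0.115
t 31.33 TCP [487.37 323.22 122.92] F [ 0.16 -0.63 -4.48] grip 0.115 yaw -9.9 tooly [ 0.18 -0.03 -0.98] J [ 0.43  0.48  1.56 -0.13  0.95  0.67]
```

View pics/s23.png

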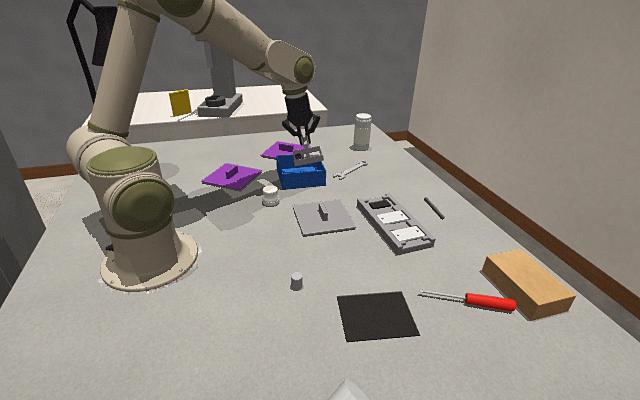

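```bash
python3 -m inch '[0,0,0.1,0.07,0,0, 0,0,0.2,0.14,0,0, 0,0,0.3,0.21,0,0, 0,0,0.4,0.28,0,0, 0,0,0.5,0.35,0,0, 0,0,0.6,0.42,0,0, 0,0,0.7,0.49,0,0, 0,0,0.7,0.55,0,0]'; python3 -m inch '[0,0,0,0,0,0, 0,0,0,0,0,0, 0,0,0,0,0,0, 0,0,0,0,0,0, 0,0,0,0,0,0]';  python3 -c "
from h import *
st();snap('wrist','w24');snap('side','s24')"
```

```text
time_s: 32.1
eef_pos: [496.0, 321.5, 124.3]
ee_rot: [-0.587, 0.261, -0.312, 0.7]
force: [0.2, -1.2, -3.8]
grip_width: 0.116
time_s: 32.52
eef_pos: [495.8, 321.4, 124.2]
ee_rot: [-0.587, 0.262, -0.313, 0.699]
force: [-0.2, 0.4, -3.9]
grip_width: 0.115
t 32.52 TCP [495.81 321.39 124.22] F [-0.24  0.41 -3.88] grip 0.115 yaw -10.0 tooly [ 0.66 -0.12 -0.75] J [ 0.57  0.44  1.83 -1.05  0.55  1.59]
```

View pics/s24.png

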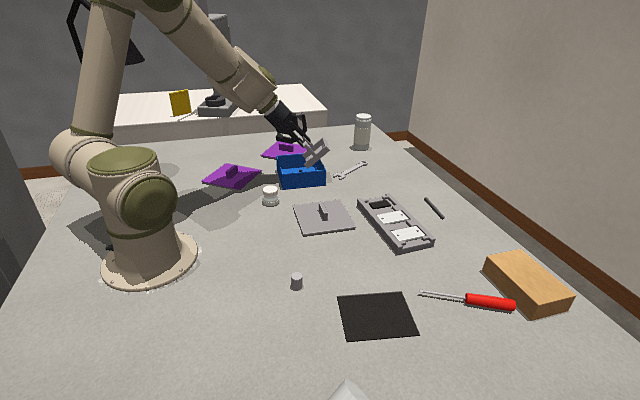

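View pics/w24.png

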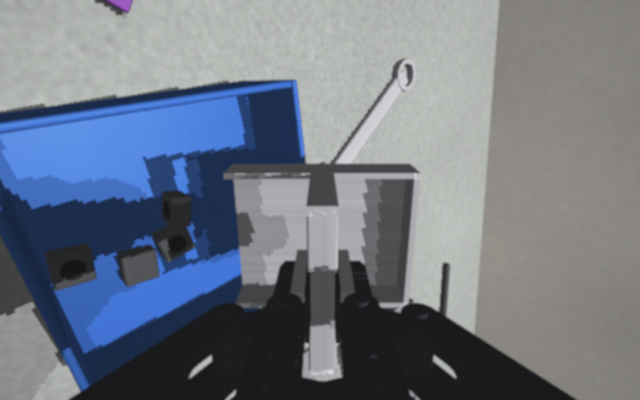

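```bash
python3 -m inch '[0,-0.3,0,-0.1,0,0, 0,-0.6,0,-0.2,0,0, 0,-1,0,-0.3,0,0, 0,-1.5,0,-0.4,0,0, 0,-2,0,-0.5,0,0, 0,-2.5,0,-0.6,0,0, 0,-3,0,-0.68,0,0, 0,-3.5,0,-0.73,0,0]'; python3 -m inch '[0,0,0,0,0,0, 0,0,0,0,0,0]'; python3 -c "
from h import *
st();snap('wrist','w25');snap('scene','sc25')"
```

```text
time_s: 33.28
eef_pos: [473.2, 325.4, 150.6]
ee_rot: [0.455, -0.455, 0.543, -0.54]
force: [-0.3, -0.1, -2.9]
grip_width: 0.117
time_s: 33.45
eef_pos: [472.6, 325.4, 149.6]
ee_rot: [-0.455, 0.454, -0.541, 0.542]
force: [0.3, -0.6, -2.9]
grip_width: 0.113
t 33.45 TCP [472.58 325.39 149.64] F [ 0.28 -0.57 -2.88] grip 0.113 yaw -9.9 tooly [ 0. -0. -1.] J [ 0.4   0.49  1.46 -0.    1.19  0.57]
```

View pics/w25.png

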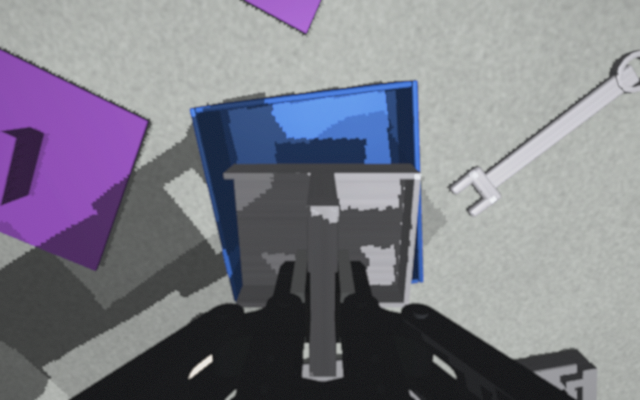

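View pics/sc25.png

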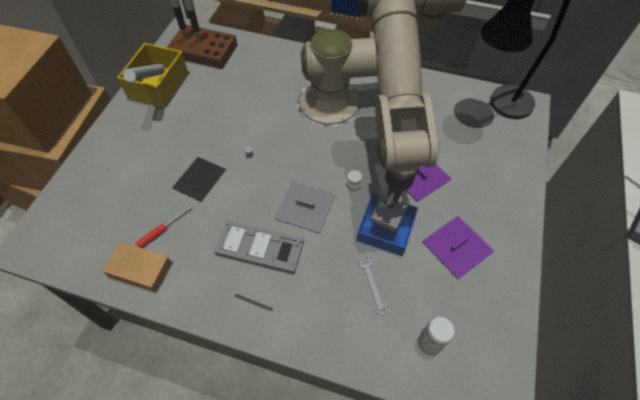

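```bash
python3 -c "
from h import *
go([474,-315.5,130],-9.4)"
```

```text
to [474, -315.5, 130] shift cm [63.12  1.98 11.23] rotvec [-0.   -0.01  0.  ] deg 0.5 dist mm 641.4
```

```bash
python3 -m inch '[1,0,0.18,0,0,0, 3,0,0.53,0,0,0, 6,0,1.07,0,0,0, 9.5,0,1.69,0,0,0, 13,0,2.31,0,0,0, 16.5,0,2.94,0,0,0, 20,0,3.56,0,0,0, 23.5,0,4.18,0,0,0]'; python3 -m inch '[3.5,0,0.62,0,0,0, 7,0,1.25,0,0,0, 10.5,0,1.87,0,0,0, 14,0,2.49,0,0,0, 17.5,0,3.11,0,0,0, 21,0,3.74,0,0,0, 24.5,0,4.36,0,0,0, 28,0,4.98,0,0,0]';  python3 -m inch '[3,0,0.53,0,-0.003,0, 6,0,1.07,0,-0.006,0, 8.5,1,1.5,0,-0.008,0, 10.5,2,1.87,0,-0.008,0, 11.6,2,2.06,0,-0.008,0, 11.6,2,2.06,0,-0.008,0, 11.6,2,2.06,0,-0.008,0]'; python3 -c "
from h import *
st();im,c=snap('wrist','w26');go([474,-315.5,60],-9.4)"
```

```text
time_s: 34.22
eef_pos: [472.0, 85.0, 149.9]
ee_rot: [-0.455, 0.455, -0.541, 0.542]
force: [0.9, 0.3, -2.5]
grip_width: 0.113
time_s: 34.88
eef_pos: [472.7, -199.3, 149.9]
ee_rot: [-0.455, 0.455, -0.541, 0.542]
force: [1.0, 0.0, -3.1]
grip_width: 0.112
time_s: 35.47
eef_pos: [473.8, -314.9, 130.2]
ee_rot: [-0.457, 0.457, -0.54, 0.54]
force: [-0.1, 0.4, -3.0]
grip_width: 0.114
t 35.47 TCP [ 473.75 -314.94  130.15] F [-0.12  0.41 -3.01] grip 0.114 yaw -9.5 tooly [ 0. -0. -1.] J [-0.79  0.5   1.5   0.    1.14 -0.63]
to [474, -315.5, 60] shift cm [0.1  7.03 0.02] rotvec [-0. -0.  0.] deg 0.0 dist mm 70.3
```

View pics/w26.png

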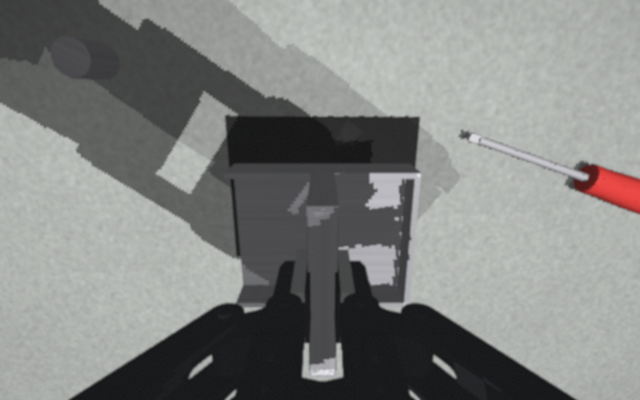

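Empty and centred over the mat. Lower it.

```bash
python3 -m inch '[0.05,1,0.02,0,0,0, 0.05,3,0.02,0,0,0, 0.05,5,0.02,0,0,0, 0.05,6.5,0.02,0,0,0, 0.05,7.3,0.02,0,0,0, 0.05,7.5,0.02,0,0,0, 0.05,7.5,0.02,0,0,0, 0.05,7.5,0.02,0,0,0]';  python3 -m inch '[0,0.2,0,0,0,0, 0,0.35,0,0,0,0, 0,0.45,0,0,0,0, 0,0.45,0,0,0,0]'; python3 -c "
from h import *
st()"
```

```text
time_s: 36.18
eef_pos: [474.5, -316.0, 55.7]
ee_rot: [-0.457, 0.457, -0.539, 0.54]
force: [-0.0, 0.3, -2.7]
grip_width: 0.117
time_s: 36.52
eef_pos: [474.2, -315.9, 50.8]
ee_rot: [-0.457, 0.457, -0.539, 0.54]
force: [-1.6, 0.7, 2.2]
grip_width: 0.112
t 36.52 TCP [ 474.17 -315.94   50.78] F [-1.55  0.71  2.18] grip 0.112 yaw -9.5 tooly [ 0. -0. -1.] J [-0.79  0.61  1.56  0.    0.97 -0.63]
```

Touching at 50.8 with positive force. Release and rise.

```bash
python3 -m inch '[0,0,0,0,0,0, 0,0,0,0,0,0, 0,0,0,0,0,0, 0,0,0,0,0,0]' 0.1 ;  python3 -m inch '[0,-1,0,0,0,0, 0,-3,0,0,0,0, 0,-6,0,0,0,0, 0,-10,0,0,0,0, -1,-14,0,0,0,0, -4,-17,0,0,0,0, -5,-18,0,0,0,0, -5,-18,0,0,0,0]';python3 -m inch '[0,0,0,0,0,0, 0,0,0,0,0,0]'; python3 -c "
from h import *
st();im,c=snap('wrist','w27')
cv2.imwrite('pics/w27c.png',cv2.resize(cv2.convertScaleAbs(im[140:340,220:440,::-1],alpha=1.7,beta=0),None,fx=3.6,fy=3,interpolation=cv2.INTER_CUBIC))"
```

```text
time_s: 36.85
eef_pos: [474.1, -316.0, 50.4]
ee_rot: [-0.457, 0.457, -0.539, 0.54]
force: [-0.3, -0.6, 0.1]
grip_width: 0.452
time_s: 37.52
eef_pos: [483.4, -265.2, 233.8]
ee_rot: [-0.458, 0.457, -0.537, 0.541]
force: [0.1, -0.7, -0.5]
grip_width: 0.447
time_s: 37.68
eef_pos: [481.7, -266.8, 228.6]
ee_rot: [0.457, -0.457, 0.541, -0.539]
force: [-0.2, -0.2, -1.1]
grip_width: 0.459
t 37.68 TCP [ 481.67 -266.83  228.64] F [-0.19 -0.24 -1.1 ] grip 0.459 yaw -9.5 tooly [-0.  0. -1.] J [-0.72  0.37  1.42 -0.    1.35 -0.55]
```

View pics/w27.png

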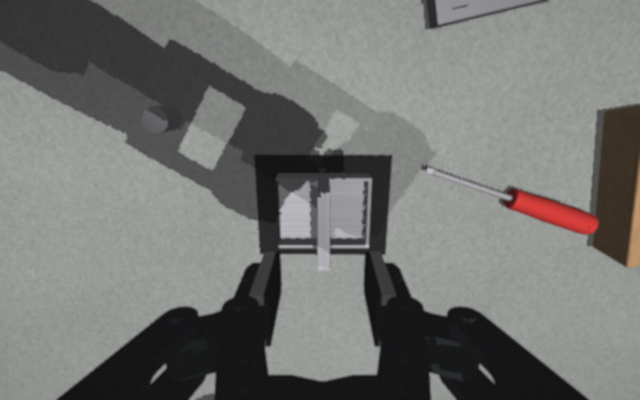

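```bash
python3 -c "
from h import *
c=ctrl.get_calibration('wrist')
M=np.array([w(c,u,2)[:2] for u in [(255,155.5),(391.5,155),(385,252.5),(261,252.5)]]);print(M.mean(0),np.linalg.norm(M[0]-M[1]),np.linalg.norm(M[1]-M[2]))
T=np.array([w(c,u,24)[:2] for u in [(279,176),(372.5,177),(369,248.5),(279,247)]]);print(T,T.mean(0),np.linalg.norm(T[0]-T[1]),np.linalg.norm(T[1]-T[2]))
go([471,60.5,140],-1.9)"
```

```text
[ 473.83 -316.1 ] 148.35472815901903 117.62504091776705
[[ 435.28 -267.92]
 [ 531.25 -285.09]
 [ 517.46 -366.42]
 [ 418.55 -348.01]] [ 475.64 -316.86] 97.49342951884233 82.4820729739086
to [471, 60.5, 140] shift cm [-32.11   8.91  -6.43] rotvec [ 0.   -0.13 -0.  ] deg 7.6 dist mm 339.4
```

View pics/w27c.png

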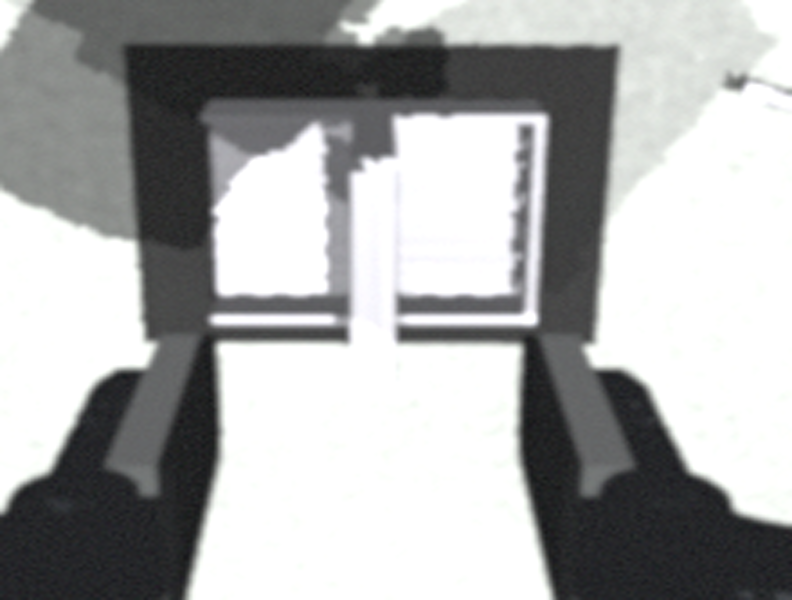

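```bash
python3 -m inch '[-32.1,0,-6.4,0,-0.13,0, -32.1,0,-6.4,0,-0.13,0, -32.1,0,-6.4,0,-0.13,0, -32.1,2,-6.4,0,-0.13,0, -32.1,4,-6.4,0,-0.13,0, -32.1,7,-6.4,0,-0.13,0, -32.1,9,-6.4,0,-0.13,0, -32.1,9,-6.4,0,-0.13,0]';python3 -m inch '[0,0,0,0,0,0, 0,0,0,0,0,0, 0,0,0,0,0,0]'; python3 -c "
from h import *
st();im,c=snap('wrist','w28');go([470.7,60.5,17.5],-1.9)"
```

```text
time_s: 38.4
eef_pos: [471.8, 47.0, 149.1]
ee_rot: [0.491, -0.491, 0.509, -0.509]
force: [1.1, -1.1, -0.2]
grip_width: 0.453
time_s: 38.65
eef_pos: [472.7, 45.0, 150.6]
ee_rot: [0.491, -0.491, 0.509, -0.509]
force: [-0.6, 0.2, -0.1]
grip_width: 0.449
t 38.65 TCP [472.69  45.02 150.56] F [-0.65  0.15 -0.1 ] grip 0.449 yaw -2.0 tooly [-0. -0. -1.] J [-0.15  0.29  1.76 -0.    1.1  -0.12]
to [470.7, 60.5, 17.5] shift cm [-1.58 13.35 -0.29] rotvec [-0. -0.  0.] deg 0.2 dist mm 134.5
```

View pics/w28.png

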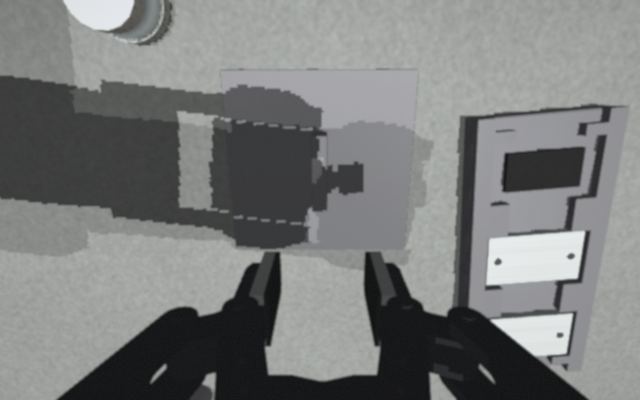

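```bash
python3 -m inch '[-1.5,2,-0.2,0,0,0, -1.58,5,-0.2,0,0,0, -1.58,8.5,-0.2,0,0,0, -1.58,11,-0.2,0,0,0, -1.58,12.8,-0.2,0,0,0, -1.58,13.2,-0.2,0,0,0, -1.58,13.2,-0.2,0,0,0, -1.58,13.2,-0.2,0,0,0]';python3 -c "
from h import *
st()"; python3 -m inch '[0,0,0,0,0,0, 0,0,0,0,0,0, 0,0,0,0,0,0, 0,0,0,0,0,0, 0,0,0,0,0,0]' 1 70; python3 -m inch '[0,-0.5,0,0,0,0, 0,-2,0,0,0,0, 0,-5,0,0,0,0, 0,-8.5,0,0,0,0, 0,-11,0,0,0,0, 0,-12.5,0,0,0,0, 0,-12.5,0,0,0,0, 0,-12.5,0,0,0,0]';python3 -c "
from h import *
st();snap('side','s29');go([469.3,325.9,140],-1.9)"
```

```text
time_s: 39.37
eef_pos: [471.9, 61.0, 19.9]
ee_rot: [-0.491, 0.49, -0.509, 0.51]
force: [0.4, -0.4, 0.5]
grip_width: 0.451
t 39.37 TCP [471.93  60.95  19.95] F [ 0.42 -0.4   0.54] grip 0.451 yaw -2.1 tooly [ 0. -0. -1.] J [-0.12  0.5   1.87 -0.    0.77 -0.08]
time_s: 39.78
eef_pos: [471.7, 61.5, 20.2]
ee_rot: [-0.492, 0.491, -0.508, 0.509]
force: [-2.0, -0.6, 8.3]
grip_width: 0.122
time_s: 40.45
eef_pos: [470.9, 61.8, 144.0]
ee_rot: [-0.491, 0.491, -0.508, 0.509]
force: [0.4, -0.2, -2.0]
grip_width: 0.123
t 40.45 TCP [470.91  61.79 144.05] F [ 0.43 -0.21 -2.03] grip 0.123 yaw -2.0 tooly [ 0. -0. -1.] J [-0.12  0.3   1.77  0.    1.08 -0.08]
to [469.3, 325.9, 140] shift cm [-26.39   0.31  -1.04] rotvec [ 0. -0. -0.] deg 0.1 dist mm 264.1
```

View pics/s29.png

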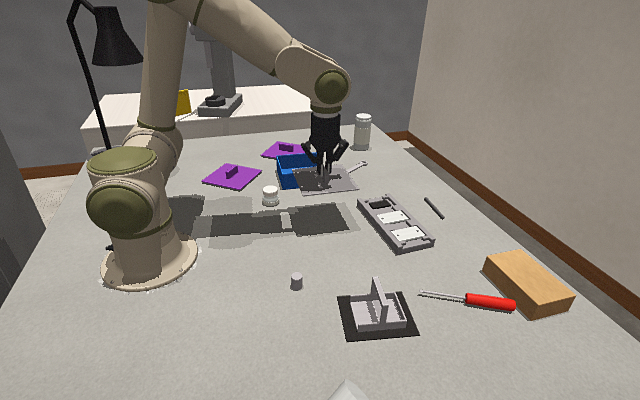

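```bash
python3 -m inch '[-1,0,0,0,0,0, -3,0,-0.1,0,0,0, -6.5,0,-0.3,0,0,0, -10.5,0,-0.5,0,0,0, -14.5,0,-0.7,0,0,0, -18.5,0,-0.9,0,0,0, -22,0,-1,0,0,0, -24.5,0,-1.04,0,0,0]'; python3 -m inch '[-1.2,0,0,0,0,0, -2,0,0,0,0,0, -2,2,0,0,0,0, -2,4,0,0,0,0, -2,4,0,0,0,0, -2,4,0,0,0,0]';python3 -c "
from h import *
st();snap('wrist','w30');snap('scene','sc30');go([469.3,326.7,82],-1.9)"
```

```text
time_s: 41.17
eef_pos: [467.6, 310.4, 142.2]
ee_rot: [0.491, -0.492, 0.509, -0.508]
force: [-0.2, -0.8, -2.2]
grip_width: 0.121
time_s: 41.67
eef_pos: [469.6, 326.1, 103.1]
ee_rot: [0.49, -0.492, 0.509, -0.509]
force: [0.3, -0.4, -1.1]
grip_width: 0.118
t 41.67 TCP [469.59 326.12 103.09] F [ 0.3  -0.38 -1.09] grip 0.118 yaw -2.1 tooly [-0. -0. -1.] J [ 0.4   0.54  1.51 -0.    1.09  0.44]
to [469.3, 326.7, 82] shift cm [ 0.    2.29 -0.13] rotvec [-0. -0. -0.] deg 0.2 dist mm 22.9
```

View pics/w30.png

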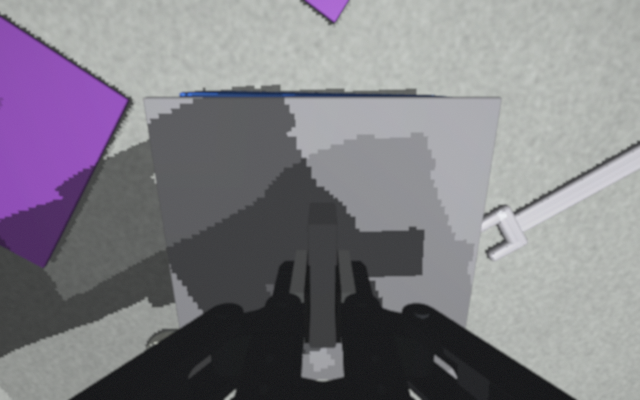

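```bash
python3 -m inch '[-0.05,0.7,-0.05,0,0,0, -0.05,1.5,-0.05,0,0,0, -0.05,2.2,-0.05,0,0,0, -0.05,2.4,-0.05,0,0,0, -0.05,2.4,-0.05,0,0,0]';python3 -m inch '[0,0.15,0,0,0,0, 0,0.3,0,0,0,0, 0,0.4,0,0,0,0, 0,0.4,0,0,0,0]'; python3 -c "
from h import *
st()"
```

```text
time_s: 42.18
eef_pos: [469.0, 327.3, 79.0]
ee_rot: [0.491, -0.492, 0.509, -0.509]
force: [-0.1, 0.2, -2.2]
grip_width: 0.122
time_s: 42.52
eef_pos: [469.4, 327.5, 75.7]
ee_rot: [-0.491, 0.491, -0.509, 0.509]
force: [0.2, -0.3, -2.6]
grip_width: 0.125
t 42.52 TCP [469.41 327.47  75.75] F [ 0.25 -0.32 -2.55] grip 0.125 yaw -2.0 tooly [-0. -0. -1.] J [ 0.4   0.58  1.53 -0.    1.03  0.44]
```

```bash
python3 -m inch '[0,0.1,0,0,0,0, 0,0.2,0,0,0,0, 0,0.2,0,0,0,0]'; python3 -c "
from h import *
st()"
```

```text
time_s: 42.77
eef_pos: [469.5, 327.5, 74.2]
ee_rot: [-0.491, 0.491, -0.509, 0.509]
force: [-0.9, -0.2, 1.0]
grip_width: 0.117
t 42.77 TCP [469.54 327.54  74.22] F [-0.94 -0.25  0.99] grip 0.117 yaw -2.0 tooly [ 0.  0. -1.] J [ 0.4   0.58  1.53 -0.    1.03  0.44]
```

Rested exactly at the predicted 74.2. Release and retreat.

```bash
python3 -m inch '[0,0,0,0,0,0, 0,0,0,0,0,0, 0,0,0,0,0,0, 0,0,0,0,0,0]' 0.1 ;  python3 -m inch '[0,-1,0,0,0,0, 0,-3,0,0,0,0, 0,-6,0,0,0,0, 0,-10,0,0,0,0, 0,-13,0,0,0,0, 4,-16,0,0,0,0, 8,-18,0,0,0,0, 11,-18,0,0,0,0]';python3 -m inch '[4,0,0,0,0,0, 8,0,0,0,0,0, 12,0,0,0,0,0, 16,0,0,0,0,0, 18,0,0,0,0,0, 18,0,0,0,0,0]'; python3 -c "
from h import *
st();snap('wrist','w31');snap('scene','sc31');im,c=snap('side','s31')
cv2.imwrite('pics/s31c.png',cv2.resize(im[130:260,220:460,::-1],None,fx=3.3,fy=3.3,interpolation=cv2.INTER_CUBIC))"
```

```text
time_s: 43.1
eef_pos: [469.5, 327.5, 73.9]
ee_rot: [-0.491, 0.491, -0.509, 0.509]
force: [0.1, -0.8, 0.3]
grip_width: 0.449
time_s: 43.77
eef_pos: [466.0, 217.1, 257.9]
ee_rot: [-0.494, 0.49, -0.507, 0.509]
force: [1.1, -0.1, 0.4]
grip_width: 0.455
time_s: 44.27
eef_pos: [459.1, 34.4, 254.7]
ee_rot: [-0.49, 0.49, -0.509, 0.51]
force: [1.3, 1.0, -0.0]
grip_width: 0.451
t 44.27 TCP [459.12  34.38 254.67] F [ 1.32  0.97 -0.03] grip 0.451 yaw -2.3 tooly [ 0. -0. -1.] J [-0.18  0.15  1.64 -0.    1.35 -0.14]
```

View pics/sc31.png

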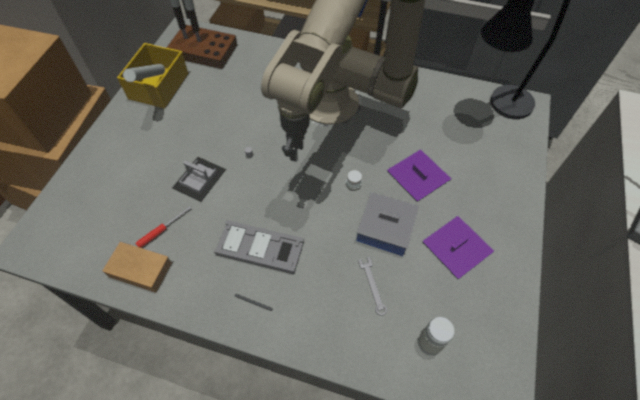

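View pics/s31c.png

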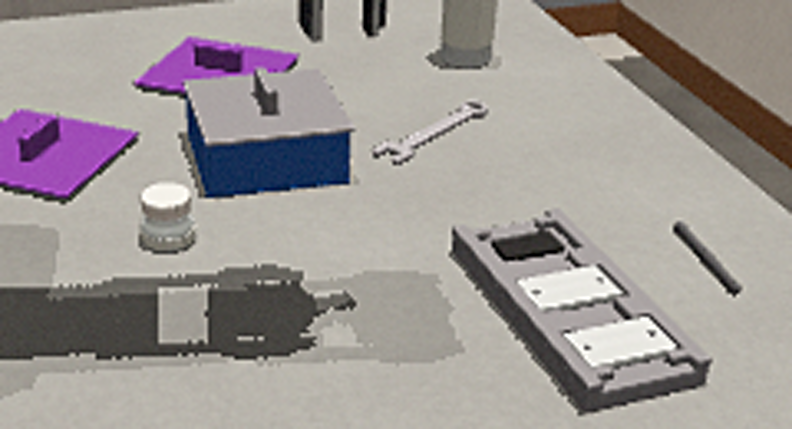

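View pics/w31.png

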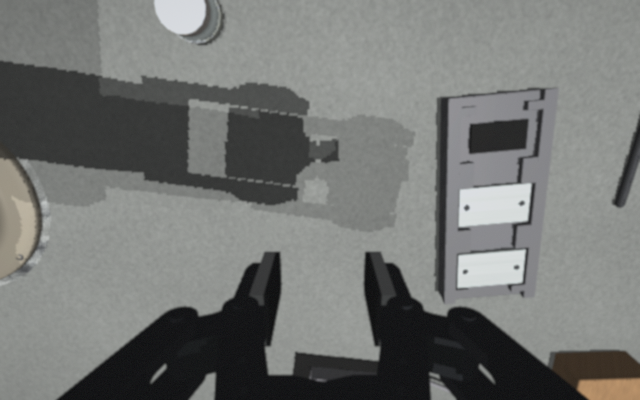

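```bash
python3 -m inch '[0,0,0,0,0,0, 0,0,0,0,0,0, 0,0,0,0,0,0, 0,0,0,0,0,0]'; python3 -c "
from rig import ctrl
print(ctrl.finish_job())"
```

```text
time_s: 44.75
eef_pos: [459.2, 38.2, 253.8]
ee_rot: [0.491, -0.491, 0.508, -0.508]
force: [0.9, 0.1, 0.6]
grip_width: 0.448
the job is handed in; nothing more can be done
None
```

I packed the kit in the order asked and handed it in at about 45 s. As far as my last checks show, everything is where it should be.

- **Plates:** only two were in the scene. Both are in their own seats and pressed down. Pressing each with about 20 N and shut fingertips stopped at 28 mm, level with the rails.
- **Nuts:** the lid came off, and I tipped the tray about 42° over the bin. I saw four nuts lying in the bin, and none on the bench. The wrist load dropped to about the empty tray's weight. I did not look into the bin again after levelling the tray.
- **Tray:** it is back flat on the mat and looks empty. It is within about 2 mm of the mat's centre.
- **Lid:** it came to rest at the height I predicted, within 0.1 mm, and looks level in the side view.

I did not touch the other tools, the jar, the socket or the purple look-alikes. No check failed. The only disagreements were camera offsets of about 1–2 mm, and every fit went in without side force.

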